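Free the stuck sample tray with the release pin

TASK

The sample reader's tray is shut and will not open by itself. Take the thin release pin from the tool stand, push it through the access hole in the reader's sloping panel until the hidden catch lets go and the tray springs ajar, then push the tray near its free corner so that it swings fully open to its stop. Hang the pin back upright in its place in the stand, and leave the thick tool and everything else on the bench where it is.

Things in the scene. Friction and masses are not known exactly. Their poses are not given: they have to be found in the camera images.
- reader: White bench-top sample reader, fixed, 150 deep (x) x 190 wide (y) x 129 high. Origin: centre of its underside; its front faces its own -x, +z is up. The front is 66 high; from its top edge (x = -75) a panel rises to the rear at 35 deg from horizontal to the flat top (x = 15 to 75, 129 high). A slot in the front, 16 to 58 above the bench, is closed by the tray.
- access_hole (a point): Centre of the mouth of the round access hole, 16 across, in a 44 x 44 grey block standing 2 proud of the sloping panel. Axes are the reader's. The bore is square to the panel: inward it runs along (0.574, 0, -0.819) in the reader's axes, 35 deg from vertical. It is 24 deep. This point lies at (-36.2, -12, 95.6) in the reader's frame.
- pawl (a joint): Hidden release pawl, rad: 0 at rest, about 0.17 to 0.2 frees the tray, 0.42 at its stop; springs back to 0 when let go.
- pawl_pad (a point): Centre of the hidden spring pawl's pad, which the pin's tip pushes: on the bore's axis, 32 below the mouth at rest. Pushed 4 to 6 farther (about 37 below the mouth) it frees the tray; its stop is about 10 in (42 below the mouth). It takes 3 to 8 N and springs back.
- tray (a joint): Swing of the tray, rad: 0 shut (held by the pawl); springs to about 0.5 when freed, then stays where it is left (hinge friction; 1 to 2 N at the free end moves it); 1.45 fully open at its stop. Seen from above it turns clockwise, its free end coming out toward the reader's -x, about an upright pivot at (-67, 83) in the reader's x, y.
- tray_front_end (a point): Free end of the tray's front plate, on the inner face at the top edge, 57 above the bench, 145 from the pivot. Axes of the tray (the reader's at swing 0): -y runs from the pivot along the plate to this end, +x from the plate into the tray. The plate is 6 thick, from 18 to 57 above the bench; its inner face is at tray x = -2 from the pivot.
- tray_push (a point): Place to push the tray open: on the front plate's inner face near its free corner, 122 from the pivot, 45 above the bench. Axes of the tray. Behind it the tray floor (top 26 above the bench) is clear for 38 along the plate (103 to 141 from the pivot) and 40 deep. Beyond is an end wall 36 high; nearer the pivot a small catch post and the sample plate.
- stand: Aluminium tool stand, fixed to the bench, 64 (x) x 150 (y) x 100 high, origin at the centre of its underside. The top plate is 12 thick and has two square through holes of 22 x 22, at y = +40 and y = -40; one tool hangs in each by its collar.
- pocket_a (a point): Centre of the stand's hole at y = +40, on the top face. Axes of the stand.
- pocket_b (a point): Centre of the stand's hole at y = -40, on the top face. Axes of the stand.
- release_pin: Release pin, 90 g, hanging upright in either hole of the stand: a thin round steel shank 10 across and 85 long (the last 12 taper to 6), a collar 36 across and 6 thick, and above it a grey square handle 18 x 18, 60 tall. Origin: on the axis at the underside of the collar; +z toward the handle's top (66), the tip at -85.
- pin_tip (a point): Tip of the release pin. Axes of the pin.
- plug_drift: The thick tool in the other hole: same handle and collar, but a shank 20 across and 62 long, too thick for the access hole. Same origin and axes. To be left alone.
- bottle_small: Bystander: bottle 56 across, 105 high, standing just beside the reader's front right corner. Origin under its centre.
- bottle_left: Bystander: bottle 56 across, 105 high, standing to the left in front of the reader. Origin under its centre.
- tip_box: Bystander: pipette-tip box 78 x 116 x 67 high, fixed, standing behind the stand. Origin under its centre.
- tape: Bystander: roll of tape 69 across, 19 high, fixed, beside the stand. Origin under its centre.
- swab: Bystander: capped sample tube, 95 long and 20 thick, lying near the stand. Origin under its centre.
Not all that is in view belongs to the job. Leave any red or yellow look-alike of the release_pin alone.

How it is judged:
By the outcome, as a careful person would: the job done as asked, in the order asked, and still so for the second after the job is handed in, with the robot touching nothing.
It also fails if it takes over 64 s, if anything falls off the work surface, if the arm or the gripper's body presses on something with over 40 N, if the wrist force passes 120 N, or if a joint passes its speed limit or range.

ROBOT

A 6-joint arm with a two-finger parallel gripper is mounted at the origin on a cart in front of the work surface, level with it; the furniture and walls round the work are solid. World frame = base frame: x ahead of the robot, y to its left, z up, the work surface at z = 0. Lengths are in mm, angles in rad, forces in N, time in s.
With the tool pointing down it reaches from about 350 to 975 mm from the base axis. Payload 7.1 kg.
Tool frame: the origin (TCP) lies at the very end of the fingers, on their centre line; the grasp point (between the pads) lies 19 mm behind it; z points along the fingers, x is the direction in which the jaws open and shut, and the axes are right-handed (so a half turn about z gives the same grasp; the last joint's range is limited). The gripper opens to 88 mm and grips with 3 to 60 N. Pads are 20 mm wide; open, the fingers measure 115 mm over their backs; the gripper's body (75 mm by 178 mm) begins 61 mm behind the grasp point.
Start: joints at [-0.019, 0.423, 1.63, -0, 1.089, -0.019], TCP at [624.984, 0.026, 222.675] pointing down, gripper open.
Joint ranges: [-3, 3], [-0.9, 2.11], [0.09, 2.58], [-1.31, 4.45], [0.11, 2.69], [-2.54, 2.54]. Speed limits (rad/s): [2.39, 2.39, 3.01, 3.14, 3.14, 3.14].

INTERFACE

Orientations are given as a rotation vector (axis times angle).
In Python, from workcell import ctrl gives the robot as it stands. The module is installed in compiled form; this text tells all that it offers.
- The arm moves only by the tool move_arm, never from a script. Its argument "motion" is a list of rows, each a list of 2 entries, a list of its own where there are three numbers: the shift along the tool's x, y, z normalised to -1 to 1, where 1 is 150 mm, then the turn, a rotation vector about the tool's x, y, z normalised to -1 to 1, where 1 is 60 degrees. In form: [[[x, y, z], [rx, ry, rz]], ...]. A call has exactly 5 rows; each row is the pose to reach, as a shift and turn from the pose commanded when the call began, along the tool's axes at that moment; what a row does not reach only later rows make up. A row lasts 1/8 s, in which the tool goes at most 62.5 mm and 10.7 degrees, less where a joint would pass 70% of its speed; a pose out of reach is approached as far as the arm can. A call with a number of a shift or a turn outside -1 to 1 is refused whole. A call with a gripper value outside its range is refused whole. "gripper" is the opening, from 0 (shut) to 1 (fully open), set as the call begins (left out, the last holds). The fingers move at their own pace and stop on an object; the grip force is fixed at half the most. Time passes only in rows, so rows that repeat a pose let the fingers close, or fill a call up. It gives the time, the measured TCP pose, the force and the opening at its end, in the units of the state.
- ctrl.get_obs(): the state, without advancing time (a new reading comes with each control period).
- ctrl.get_image(name): name is "scene" or "side" or "wrist"; returns a dict with "pixels" (384x512x3 uint8, red, green, blue), "camera_matrix" (3x3 intrinsics, pixels), "D" ([k1, k2, p1, p2, k3] as OpenCV has them; the pictures are not rectified), "R" (3x3) and "t" (3): a world point X has camera coordinates R X + t; the wrist camera has in their place "mount" (4x4, takes a point from camera to tool coordinates, whose origin is the TCP and whose axes are the tool frame's). Camera axes: x right, y down, z forward; pixel columns grow to the right and rows downward; lengths in mm; the calibration is good to about 2 mm. A picture is of the moment at which its call begins: read the wrist's pose just before it. There is no depth.
- ctrl.close_job(): hands the job in, once; it reports no verdict.
Trained networks look in the newest picture that a camera, given by its name, has taken for a name from the list of things; names that differ only in an ending like _2 or _b are one class to them, and where a whole thing is asked for, a point or a joint stands for the part that bears it (a point fixed in the world has none). Each returns a list of dicts, best first, with "p" (0 to 1); they miss things now and then, are a little off and sometimes report something else, mostly with a low value. They report only what shows in the picture. A call takes as long as a camera call. They do not tell look-alikes from the thing itself.
- ctrl.boxes_of(camera, name): "location" ([x, y, z] in mm, in world coordinates, good to about 4 mm: the middle of the surface that is visible of it).
- ctrl.regions_of(camera, name): "mask" (384x512 bool, what is visible of it).
- ctrl.pinpoint(camera, name): "location" ([x, y, z] in mm, in world coordinates, good to about 4 mm: a listed point, or the origin of a listed thing).
The state is a dict: "t": time; "qpos": joint angles; "qvel": joint speeds; "joint_torque": joint torques, N m; "ee_pos": TCP position; "orientation": TCP orientation; "ft_force": force on the tool from outside, world axes, zero at the start; "moment": the same for the moment, N m; "width": finger opening in mm.
Only numpy, scipy, OpenCV 4.12 (cv2) and the standard library are available. Lean on these libraries where they do the work, as an engineer would, in place of code of your own. Each camera call takes 0.05 s, during which the arm holds its last target.

## Working session

There is one attempt and no reset: what is moved stays moved. The work goes in short steps, Python scripts to look and compute and a tool call to move; the robot and the scene stay as the last step left them, time stands still between calls to the robot, and variables do not carry over. Pictures are saved under pics/ and viewed, and the job is handed in when it is done.

Besides the shell and the picture viewer there is one more tool, called as name([rows], argument=value, ...), one row to a line, values as JSON. move_arm: Moves the arm, as the interface text tells. Its arguments: {"type":"object","properties":{"motion":{"type":"array","items":{"type":"array"}},"gripper":{"type":"number"}},"required":["motion"]}

```bash
mkdir -p pics; cat > h.py <<'E'
import numpy as np, cv2
from scipy.spatial.transform import Rotation as R
from workcell import ctrl
np.set_printoptions(precision=2,suppress=True)
def save(img,name,box=None,scale=1):
    p=img["pixels"]
    if box: p=p[box[1]:box[3],box[0]:box[2]]
    p=cv2.resize(np.ascontiguousarray(p),None,fx=scale,fy=scale,interpolation=cv2.INTER_CUBIC)
    cv2.imwrite("pics/"+name,p[:,:,::-1])
def proj(img,X):
    X=np.atleast_2d(np.array(X,float))
    r,_=cv2.Rodrigues(np.array(img["R"],float))
    return cv2.projectPoints(X,r,np.array(img["t"],float),np.array(img["camera_matrix"],float),np.array(img["D"],float))[0][:,0]
E
python3 - <<'E'
from h import *
o=ctrl.get_obs(); print({k:np.round(v,3) for k,v in o.items()})
for c in ["scene","side","wrist"]:
    im=ctrl.get_image(c); save(im,c+"0.png")
    if c!="wrist": print(c,np.array(im["R"]),im["t"],im["camera_matrix"])
    else: print(np.array(im["mount"]))
    for n in ["reader","access_hole","tray_front_end","stand","pocket_a","pocket_b","release_pin","plug_drift","pin_tip","bottle_small","bottle_left","tip_box","tape","swab","tray_push"]:
        r=ctrl.pinpoint(c,n)
        print(c,n,[(np.round(d["location"]),round(d["p"],2)) for d in r])
print(ctrl.get_obs()["t"])
E
```

```text
{'t': np.float64(0.0), 'qpos': array([-0.02,  0.42,  1.63,  0.  ,  1.09, -0.02]), 'qvel': array([ 0.,  0., -0.,  0., -0.,  0.]), 'joint_torque': array([  0.  , -54.46, -27.37,   0.06,   0.02,  -0.  ]), 'ee_pos': array([624.44,   0.06, 221.92]), 'orientation': array([-3.14,  0.  ,  0.  ]), 'ft_force': array([-0.38,  0.01,  0.03]), 'moment': array([ 0.03,  0.01, -0.06]), 'width': np.float64(87.868)}
scene [[-0.68 -0.73  0.01]
 [-0.44  0.4  -0.81]
 [ 0.59 -0.55 -0.59]] [ 345.62  327.64 1240.1 ] [[483.97   0.   263.33]
 [  0.   483.97 188.08]
 [  0.     0.     1.  ]]
scene reader [(array([ 608., -303.,    0.]), 0.76)]
scene access_hole [(array([ 575., -297.,   96.]), 0.87), (array([512., 165.,   0.]), 0.29)]
scene tray_front_end [(array([ 520., -331.,   57.]), 0.6)]
scene stand [(array([511., 166.,  -1.]), 0.83)]
scene pocket_a [(array([509., 207.,  98.]), 0.85), (array([524., 132.,  99.]), 0.72)]
scene pocket_b [(array([509., 207.,  98.]), 0.85), (array([524., 132.,  99.]), 0.72)]
scene release_pin [(array([524., 126.,  99.]), 0.78), (array([619.,  -1.,  83.]), 0.67), (array([494.,  16.
[... 1971 characters left out ...]
   1.  ]]
wrist reader [(array([ 606., -302.,   -4.]), 0.67)]
wrist access_hole []
wrist tray_front_end [(array([522., 124., 103.]), 0.72), (array([513., 165.,  -1.]), 0.43)]
wrist stand [(array([516., 166.,  -1.]), 0.89), (array([651., 158.,  -3.]), 0.71)]
wrist pocket_a []
wrist pocket_b []
wrist release_pin [(array([490.,  19.,  84.]), 0.85), (array([520., 126., 104.]), 0.7), (array([616.,  -2.,  87.]), 0.6)]
wrist plug_drift []
wrist pin_tip [(array([617.,  -6.,  -1.]), 0.71), (array([492.,  22.,   2.]), 0.64)]
wrist bottle_small []
wrist bottle_left [(array([ 571., -106.,   -0.]), 0.72)]
wrist tip_box []
wrist tape []
wrist swab [(array([650., 160.,  -2.]), 0.24)]
wrist tray_push []
2.4
```

View images.

View pics/scene0.png

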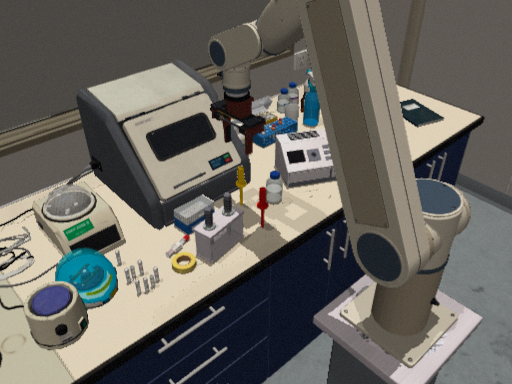

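View pics/side0.png

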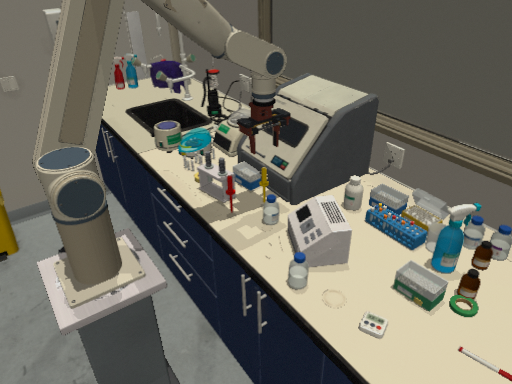

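View pics/wrist0.png

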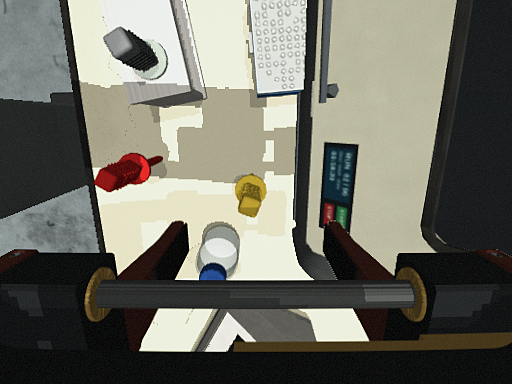

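```bash
python3 - <<'E'
from h import *
a=ctrl.get_image("scene"); b=ctrl.get_image("side"); 
m=[]
for im,bx in ((a,(180,170,280,270)),(b,(180,140,280,240))):
    p=im["pixels"][bx[1]:bx[3],bx[0]:bx[2]]
    m.append(cv2.resize(np.ascontiguousarray(p),(400,400),interpolation=cv2.INTER_CUBIC))
cv2.imwrite("pics/stand1.png",np.hstack(m)[:,:,::-1])
m=[]
for im,bx in ((a,(250,110,350,210)),(b,(270,180,370,280))):
    p=im["pixels"][bx[1]:bx[3],bx[0]:bx[2]]
    m.append(cv2.resize(np.ascontiguousarray(p),(400,400),interpolation=cv2.INTER_CUBIC))
cv2.imwrite("pics/reader1.png",np.hstack(m)[:,:,::-1])
import pickle; pickle.dump((a,b),open("im0.pkl","wb"))
E
```

```text
(no output)
```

View pics/stand1.png

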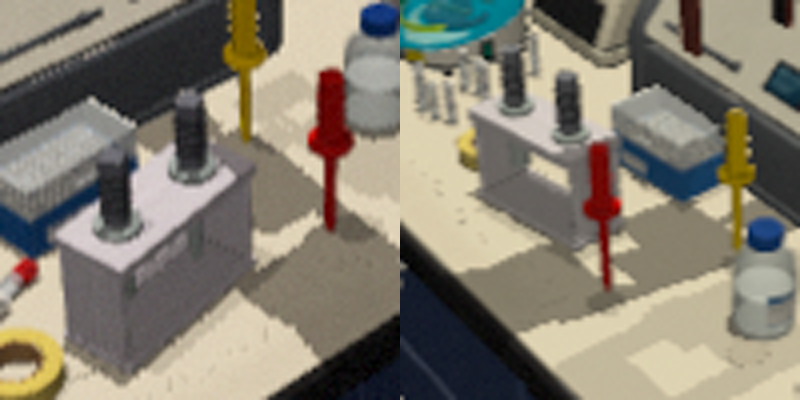

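View pics/reader1.png

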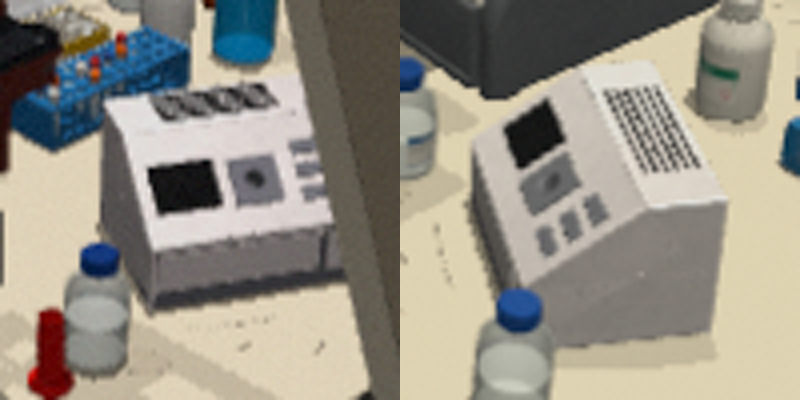

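```bash
cat >> h.py <<'E'
def Rz(a): return R.from_euler('z',a).as_matrix()
def box(x0,x1,y0,y1,z0,z1): return np.array([[x,y,z] for x in(x0,x1) for y in(y0,y1) for z in(z0,z1)],float)
EDG=[(0,1),(2,3),(4,5),(6,7),(0,2),(1,3),(4,6),(5,7),(0,4),(1,5),(2,6),(3,7)]
def drawbox(p,im,B,pose,off,s,col):
    X=B@Rz(pose[2]).T+np.array([pose[0],pose[1],0])
    q=(proj(im,X)-off+0.5)*s-0.5
    for i,j in EDG: cv2.line(p,tuple(np.round(q[i]).astype(int)),tuple(np.round(q[j]).astype(int)),col,1,cv2.LINE_AA)
def crop(im,bx,s): 
    return np.ascontiguousarray(cv2.resize(np.ascontiguousarray(im["pixels"][bx[1]:bx[3],bx[0]:bx[2]]),None,fx=s,fy=s,interpolation=cv2.INTER_CUBIC))
def sh(name,*ps): cv2.imwrite("pics/"+name,np.hstack(ps)[:,:,::-1])
E
python3 - <<'E'
from h import *
import pickle; a,b=pickle.load(open("im0.pkl","rb"))
st=(515.5,168,0.181)
out=[];raw=[]
for im,bx in ((a,(190,190,255,265)),(b,(190,140,255,215))):
    p=crop(im,bx,6); raw.append(p.copy())
    for y in (40,-40):
        drawbox(p,im,box(-5,5,y-5,y+5,15,88),st,np.array(bx[:2]),6,(255,0,0))
    drawbox(p,im,box(-32,32,-75,75,0,100),st,np.array(bx[:2]),6,(0,255,0))
    out.append(p)
sh("stand2.png",*out); sh("stand2r.png",*raw)
E
```

```text
(no output)
```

View pics/stand2.png

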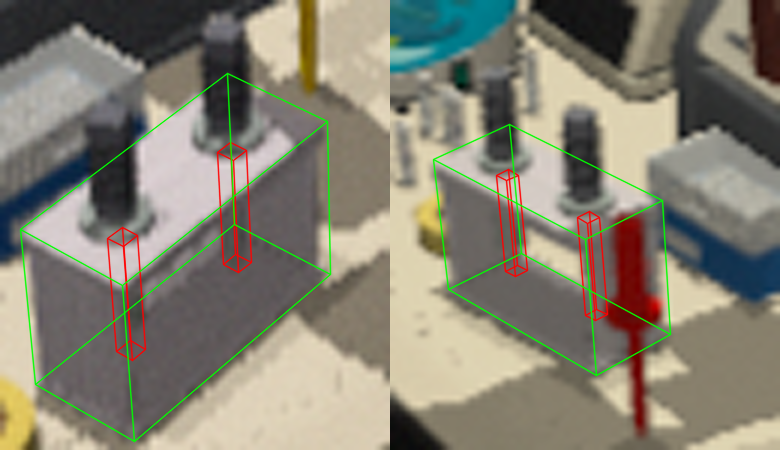

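View pics/stand2r.png

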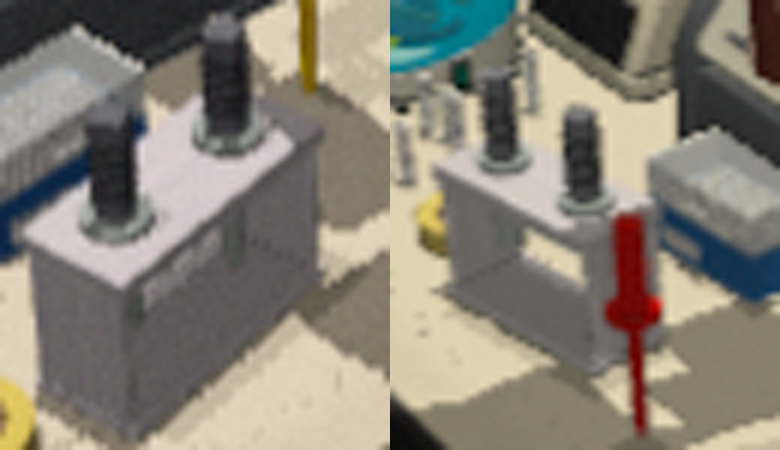

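```bash
cat >> h.py <<'E'
def pose():
    o=ctrl.get_obs(); return np.array(o["ee_pos"]),R.from_rotvec(o["orientation"]).as_matrix(),o
def tool(psi,tilt):
    # tool y along azimuth psi, z down tilted forward (toward psi) by tilt
    f=np.array([np.cos(psi),np.sin(psi),0]);u=np.array([0,0,1.])
    z=np.sin(tilt)*f-np.cos(tilt)*u; y=np.cos(tilt)*f+np.sin(tilt)*u; x=np.cross(y,z)
    return np.c_[x,y,z]
def rel(p,Rm,p0=None,R0=None):
    if p0 is None: p0,R0,_=pose()
    d=R0.T@(np.array(p)-p0)/150
    w=R.from_matrix(R0.T@Rm).as_rotvec()/np.radians(60)
    return np.round(d,4),np.round(w,4)
def wristcam(im,p,Rm):
    M=np.array(im["mount"]); Rc=Rm@M[:3,:3]; c=p+Rm@M[:3,3]
    im["R"]=Rc.T; im["t"]=-Rc.T@c
    return im
E
python3 - <<'E'
from h import *
T=np.radians(30); psi=0.18
Rm=tool(psi,T)
v=Rm@np.array([0,.27,.96])
c=np.array([515,167,60])-300*v/np.linalg.norm(v)
p=c-Rm@np.array([.3,-72,-160]); print(c,p)
print(rel(p,Rm))
E
```

```text
[303.73 128.56 269.49] [443.84 153.75 166.93]
(array([-1.21, -1.02,  0.37]), array([-0.36,  0.44, -1.63]))
```

move_arm([
  [[-1,-1,0],[-0.18,0.22,-0.815]],
  [[-1,-1,0],[-0.18,0.22,-0.815]],
  [[-1,-1,0],[-0.18,0.22,-0.815]],
  [[-1,-1,0],[-0.18,0.22,-0.815]],
  [[-1,-1,0],[-0.18,0.22,-0.815]],
], gripper=0.6)

```text
t: 3.12
ee_pos: [473.5, 151.4, 222.9]
orientation: [2.667, 1.236, 0.333]
ft_force: [0.5, -0.3, 0.1]
width: 52.5
```

```bash
python3 - <<'E'
from h import *
Rm=tool(0.18,np.radians(30))
print(rel([443.8,153.8,167],Rm), pose()[2]["qpos"])
E
```

```text
(array([-0.16, -0.25,  0.3 ]), array([-0.18,  0.21, -0.81])) [ 0.39  0.14  2.06 -0.26  0.72 -0.3 ]
```

move_arm([
  [[-0.16,-0.25,0.3],[-0.18,0.21,-0.81]],
  [[-0.16,-0.25,0.3],[-0.18,0.21,-0.81]],
  [[-0.16,-0.25,0.3],[-0.18,0.21,-0.81]],
  [[-0.16,-0.25,0.3],[-0.18,0.21,-0.81]],
  [[-0.16,-0.25,0.3],[-0.18,0.21,-0.81]],
])

```text
t: 3.75
ee_pos: [444.8, 152.7, 167.1]
orientation: [1.763, 2.112, 0.56]
ft_force: [0.7, 0.3, 0.7]
width: 52.7
```

```bash
python3 - <<'E'
from h import *
p,Rm,o=pose(); print(p,o["qpos"]); im=ctrl.get_image("wrist"); wristcam(im,p,Rm)
save(im,"wrist1.png",scale=1.5)
import pickle; pickle.dump(im,open("w1.pkl","wb"))
for n in ["pocket_a","release_pin","plug_drift","pin_tip"]:
    print(n,[(np.round(d["location"],1),round(d["p"],2)) for d in ctrl.pinpoint("wrist",n)])
E
```

```text
[444.83 152.74 167.07] [ 0.37  0.16  2.34 -0.62  0.17 -0.79]
pocket_a [(array([520. , 129.3,  99.2]), 0.88), (array([511.6, 210.1,  93.1]), 0.73)]
release_pin [(array([489.2,  19.7,  83.8]), 0.73), (array([615.1,  -0.5,  86. ]), 0.57), (array([520.9, 125.7, 102.5]), 0.56)]
plug_drift [(array([509.6, 206.3, 100.4]), 0.75)]
pin_tip [(array([523.4, 125.5,  14.6]), 0.8), (array([617.9,  -4.2,  -0.4]), 0.71), (array([493.1,  23.6,   2.9]), 0.55)]
```

View pics/wrist1.png

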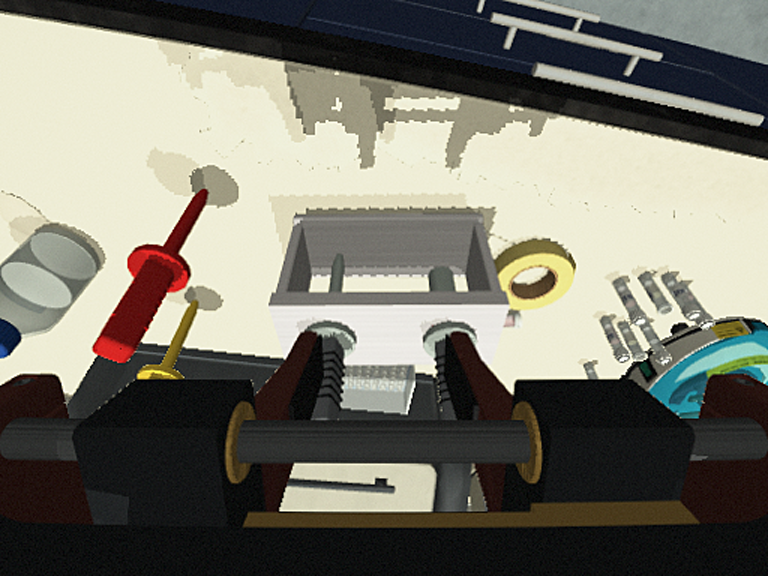

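```bash
cat > ov.py <<'E'
from h import *
import pickle,sys
a,b=pickle.load(open("im0.pkl","rb")); w=pickle.load(open("w1.pkl","rb"))
st=tuple(float(v) for v in sys.argv[1:4])
def circ(p,im,c,r,pose,off,s,col):
    t=np.linspace(0,2*np.pi,60); X=np.c_[c[0]+r*np.cos(t),c[1]+r*np.sin(t),0*t+c[2]]@Rz(pose[2]).T+[pose[0],pose[1],0]
    q=((proj(im,X)-off+.5)*s-.5).round().astype(int); cv2.polylines(p,[q[:,None]],True,col,1,cv2.LINE_AA)
def go(im,bx,s):
    p=crop(im,bx,s)
    off=np.array(bx[:2])
    for y in (40,-40):
        circ(p,im,(0,y,106),18,st,off,s,(255,0,0)); circ(p,im,(0,y,100),18,st,off,s,(255,0,0))
    drawbox(p,im,box(-32,32,-75,75,0,100),st,off,s,(0,255,0))
    drawbox(p,im,box(-9,9,-49,-31,106,166),st,off,s,(0,0,255))
    return p
sh("ovw.png",go(w,(170,130,350,270),4.4))
sh("ovs.png",go(a,(190,190,255,265),6),go(b,(190,140,255,215),6))
E
python3 ov.py 515.5 168 0.163
```

```text
(no output)
```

View pics/ovw.png

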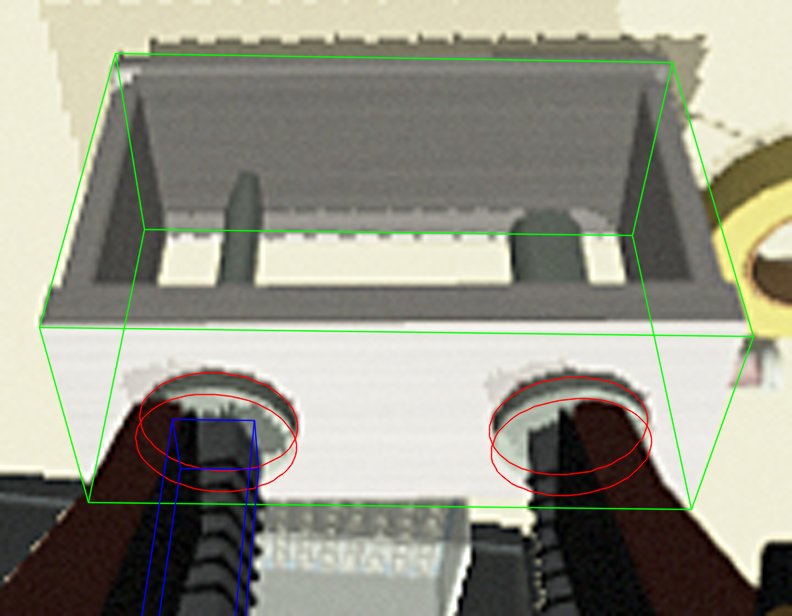

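View pics/ovs.png

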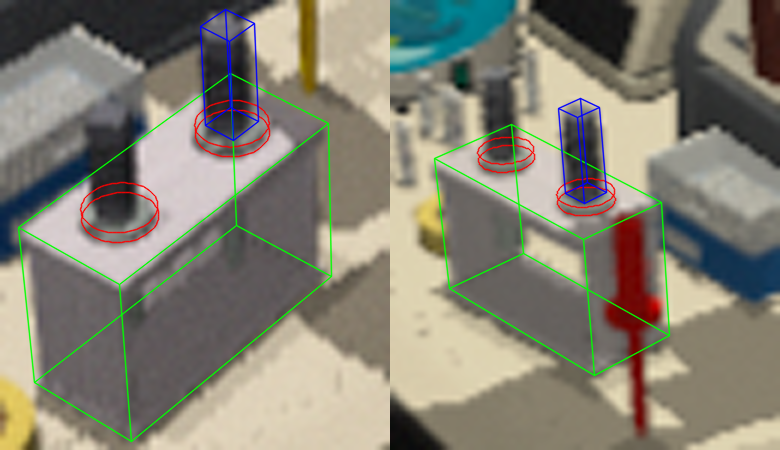

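```bash
python3 - <<'E'
from h import *
import pickle
w=pickle.load(open("w1.pkl","rb"))
w0=dict(w); px=cv2.imread("pics/wrist0.png")[:,:,::-1]; w0["pixels"]=px
wristcam(w0,np.array([624.44,.06,221.92]),R.from_rotvec([-np.pi,0,0]).as_matrix())
pickle.dump(w0,open("w0.pkl","wb"))
bx=(95,10,195,110); ps=[]
for yaw in (None,0.17,-0.7):
    p=crop(w0,bx,4)
    if yaw is not None: drawbox(p,w0,box(-9,9,-9,9,106,166),(521.5,127.5,yaw),np.array(bx[:2]),4,(0,0,255))
    ps.append(p[:, :260] if 0 else p)
sh("h0.png",*[cv2.resize(q,(266,266)) if 0 else q[:,:266] for q in ps])
a,b=pickle.load(open("im0.pkl","rb"))
ps=[]
for im,bx in ((a,(210,185,250,225)),(b,(210,150,250,190))):
    p=crop(im,bx,10); drawbox(p,im,box(-9,9,-9,9,106,166),(521.5,127.5,-.7),np.array(bx[:2]),10,(0,0,255)); ps.append(p)
sh("h1.png",*ps)
E
```

```text
(no output)
```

View pics/h0.png

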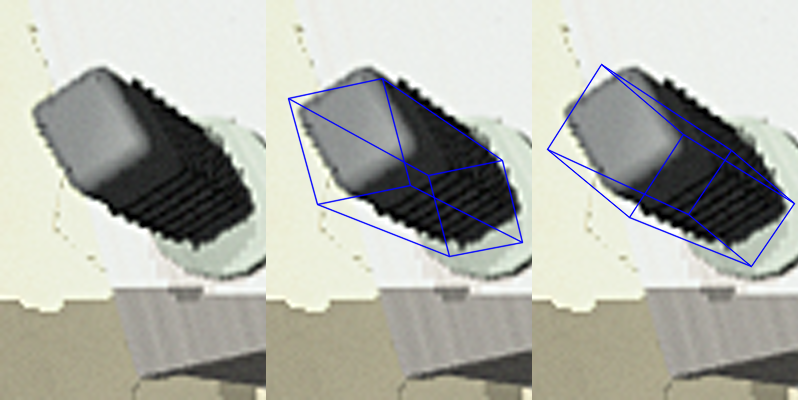

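View pics/h1.png

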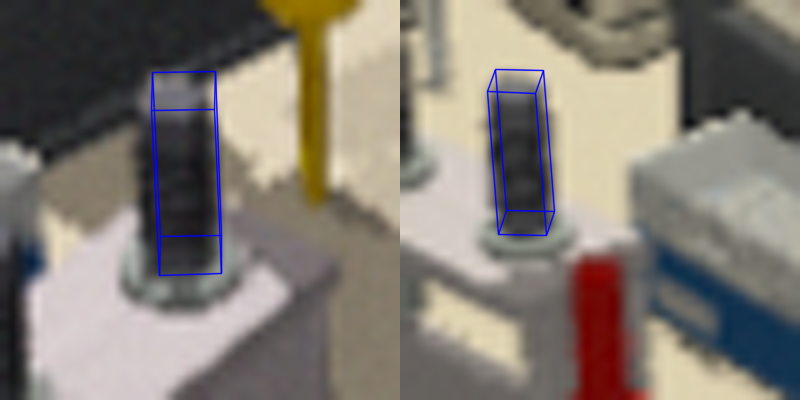

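```bash
python3 - <<'E'
from h import *
import pickle
from scipy.optimize import least_squares
w0=pickle.load(open("w0.pkl","rb"))
obs=(np.array([[100,66],[153,150],[80,190],[32,110]])+.5)/4-.5+[95,10]
C=np.array([[9,9],[9,-9],[-9,-9],[-9,9]])  # scaled
def f(v):
    k=v[3]; X=np.c_[C*k,np.full(4,166.)]@Rz(v[2]).T+[v[0],v[1],0]
    return (proj(w0,X)-obs).ravel()
r=least_squares(f,[521,128,.56-0.0,1]); print(r.x,r.fun)
bx=(95,10,195,110); ps=[crop(w0,bx,4)]
p=crop(w0,bx,4); drawbox(p,w0,box(-9,9,-9,9,106,166),r.x[:3],np.array(bx[:2]),4,(0,0,255)); sh("h2.png",ps[0],p)
E
```

```text
[523.26 129.5    0.48   0.86] [ 0.64 -0.21 -0.72 -0.39  0.05  0.52  0.02  0.09]
```

View pics/h2.png

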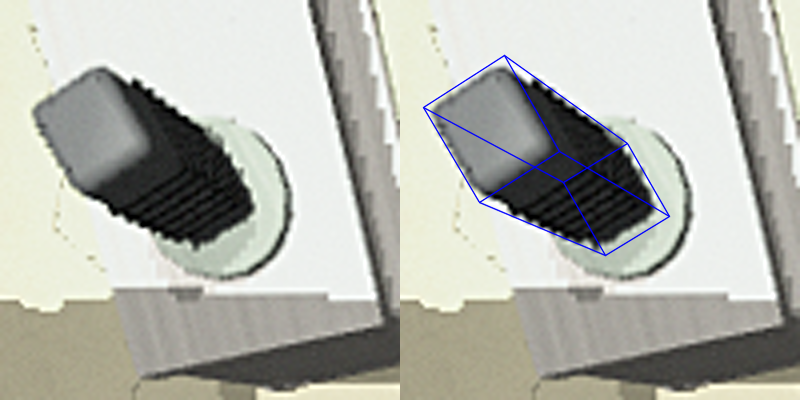

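```bash
python3 - <<'E'
from h import *
Rm=tool(0.5,0)
print(rel([440,150,215],Rm)); print(rel([522,128.5,195],Rm))
p,R0,_=pose(); print(rel([522,128.5,112],Rm,np.array([522,128.5,195]),Rm))
E
```

```text
(array([-0.01,  0.12, -0.3 ]), array([ 0.49,  0.08, -0.31]))
(array([-0.25,  0.5 ,  0.08]), array([ 0.49,  0.08, -0.31]))
(array([0.  , 0.  , 0.55]), array([0., 0., 0.]))
```

move_arm([
  [[-0.01,0.12,-0.3],[0.49,0.08,-0.31]],
  [[-0.01,0.12,-0.3],[0.49,0.08,-0.31]],
  [[-0.25,0.5,0.08],[0.49,0.08,-0.31]],
  [[-0.25,0.5,0.08],[0.49,0.08,-0.31]],
  [[-0.25,0.5,0.08],[0.49,0.08,-0.31]],
])

```text
t: 4.62
ee_pos: [525.0, 128.1, 194.4]
orientation: [1.596, 2.702, -0.002]
ft_force: [-0.8, 0.0, -0.6]
width: 52.8
```

```bash
python3 - <<'E'
from h import *
p,Rm,o=pose(); print(p,o["qpos"],o["qvel"]); im=ctrl.get_image("wrist"); wristcam(im,p,Rm)
q=im["pixels"].copy(); im["pixels"]=q
drawbox(q,im,box(-9,9,-9,9,106,166),(522,128.5,.5),np.zeros(2),1,(255,0,255))
save(im,"wrist2.png",scale=1.5)
print(rel([522,128.5,195],tool(.5,0)),rel([522,128.5,112],tool(.5,0)))
E
```

```text
[525.04 128.13 194.37] [ 0.22  0.34  1.84 -0.    0.96 -1.85] [-0.    0.21 -0.29  0.04  0.67 -0.39]
(array([ 0.01, -0.02, -0.01]), array([-0.  ,  0.  ,  0.01])) (array([ 0.01, -0.01,  0.55]), array([-0.  ,  0.  ,  0.01]))
```

View pics/wrist2.png

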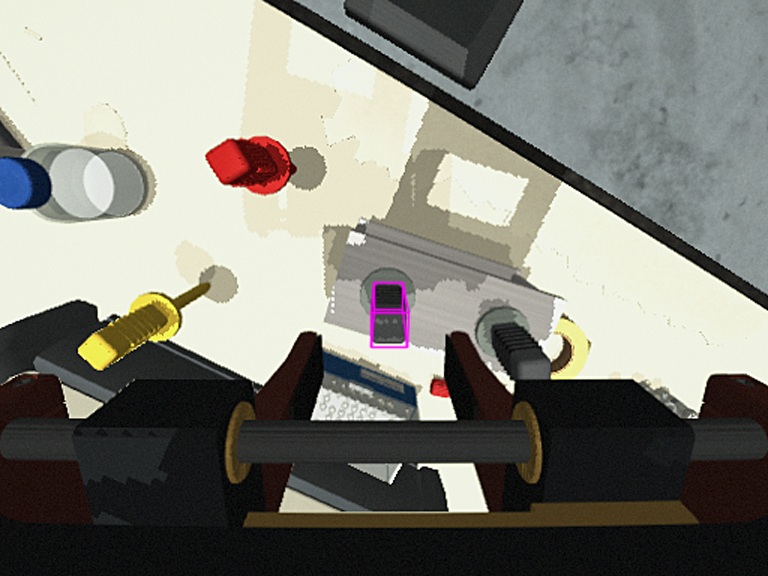

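move_arm([
  [[0.01,-0.015,0.2],[0,0,0.01]],
  [[0.01,-0.015,0.4],[0,0,0.01]],
  [[0.01,-0.015,0.55],[0,0,0.01]],
  [[0.01,-0.015,0.55],[0,0,0.01]],
  [[0.01,-0.015,0.55],[0,0,0.01]],
])

```text
t: 5.3
ee_pos: [519.4, 128.3, 112.2]
orientation: [1.609, 2.693, -0.001]
ft_force: [0.2, 0.1, -0.6]
width: 52.7
```

move_arm([
  [[0,0,0],[0,0,0]],
  [[0,0,0],[0,0,0]],
  [[0,0,0],[0,0,0]],
  [[0,0,0],[0,0,0]],
  [[0,0,0],[0,0,0]],
], gripper=0.1)

```text
t: 5.92
ee_pos: [519.2, 127.9, 111.5]
orientation: [1.608, 2.694, -0.002]
ft_force: [0.1, -0.1, 2.6]
width: 17.8
```

```bash
python3 - <<'E'
from h import *
p,Rm,o=pose(); print(p,R.from_matrix(tool(.5,0).T@Rm).as_rotvec(),o["qpos"],o["width"],o["ft_force"],o["moment"])
E
```

```text
[519.16 127.92 111.5 ] [-0.   -0.    0.01] [ 0.22  0.45  1.9  -0.01  0.78 -1.84] 17.834597017460723 [ 0.12 -0.08  2.62] [ 0.13  0.1  -0.05]
```

move_arm([
  [[0,0,-0.15],[0,0,0]],
  [[0,0,-0.4],[0,0,0]],
  [[0,0,-0.7],[0,0,0]],
  [[0,0,-1],[0,0,0]],
  [[0,0,-1],[0,0,0]],
])

```text
t: 6.55
ee_pos: [520.6, 128.9, 264.8]
orientation: [1.606, 2.69, 0.005]
ft_force: [-0.1, 0.6, -0.9]
width: 17.9
```

```bash
python3 - <<'E'
from h import *
import pickle
p,Rm,o=pose(); print(p,o["qpos"],o["width"],o["ft_force"],o["moment"]);im=ctrl.get_image("wrist"); wristcam(im,p,Rm)
pickle.dump(im,open("w3.pkl","wb"))
for n in ["pin_tip","release_pin"]:
    print(n,[(np.round(Rm.T@(d["location"]-p),1),np.round(d["location"]),round(d["p"],2)) for d in ctrl.pinpoint("wrist",n)])
q=im["pixels"].copy(); im["pixels"]=q
t=proj(im,[p+Rm@np.array([0,2,97.])]); print(t)
cv2.circle(q,tuple(t[0].astype(int)),4,(255,0,255),1)
save(im,"wrist3.png",scale=1.5)
# targets
yaw=-0.44; Ro=Rz(yaw); H=np.array([575,-297,95]); 
E
```

```text
[520.65 128.89 264.76] [ 0.22  0.24  1.79 -0.    1.1  -1.84] 17.931311547931394 [-0.07  0.57 -0.88] [ 0.12 -0.02 -0.05]
pin_tip [(array([-2.1,  4.4, 97. ]), array([526., 129., 168.]), 0.78), (array([-77.3, -79.7, 262.1]), array([490.,  23.,   2.]), 0.78), (array([-160.1,   19.4,  266.8]), array([616.,  -3.,  -1.]), 0.57), (array([-0.7,  1.9,  8.3]), array([523., 129., 256.]), 0.51)]
release_pin [(array([-159.4,   21.9,  180. ]), array([617.,  -1.,  86.]), 0.97), (array([-2.2,  2.1, 10.7]), array([524., 128., 254.]), 0.79), (array([-77.5, -83.6, 178.8]), array([486.,  21.,  86.]), 0.59)]
[[256.26 199.07]]
```

View pics/wrist3.png

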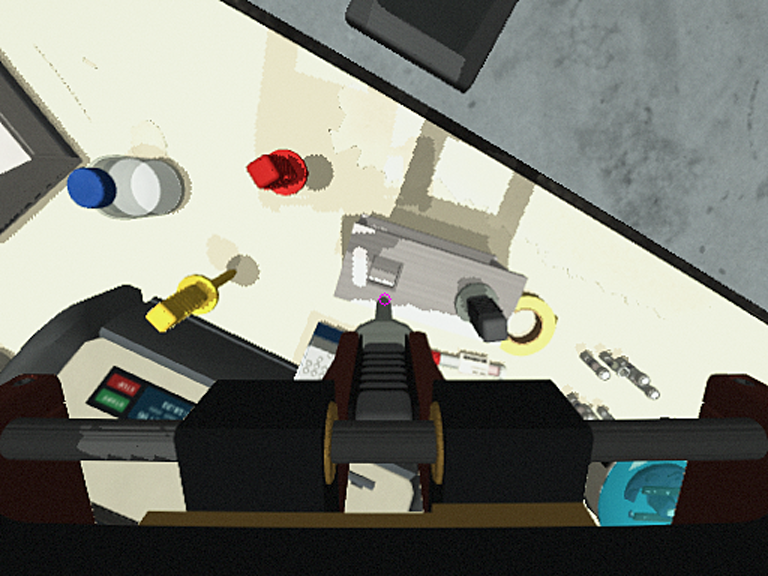

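```bash
cat > t.py <<'E'
from h import *
import sys
# usage: t.py x y z psi tilt(deg) : print rel
v=[float(s) for s in sys.argv[1:]]
p,Rm,o=pose(); print("at",p,o["qpos"])
for i in range(0,len(v),5):
    print(*rel(v[i:i+3],tool(v[i+3],np.radians(v[i+4]))))
E
python3 t.py 530 0 285 0.0 10
```

```text
at [517.82 128.19 260.17] [ 0.22  0.24  1.8  -0.    1.1  -1.84]
[-0.79 -0.33 -0.16] [-0.16 -0.04  0.47]
```

move_arm([
  [[-0.3,-0.13,-0.16],[-0.16,-0.04,0.47]],
  [[-0.79,-0.33,-0.16],[-0.16,-0.04,0.47]],
  [[-0.79,-0.33,-0.16],[-0.16,-0.04,0.47]],
  [[-0.79,-0.33,-0.16],[-0.16,-0.04,0.47]],
  [[-0.79,-0.33,-0.16],[-0.16,-0.04,0.47]],
])

```text
t: 7.32
ee_pos: [530.9, 1.3, 284.8]
orientation: [2.126, 2.135, 0.18]
ft_force: [0.2, 0.7, -1.0]
width: 17.9
```

```bash
python3 t.py 515 -140 285 -0.3 25
```

```text
at [530.9    1.31 284.82] [-0.02  0.13  1.89  0.    0.95 -1.6 ]
[-0.94 -0.11 -0.02] [-0.25 -0.08  0.28]
```

move_arm([
  [[-0.35,-0.04,-0.02],[-0.25,-0.08,0.28]],
  [[-0.94,-0.11,-0.02],[-0.25,-0.08,0.28]],
  [[-0.94,-0.11,-0.02],[-0.25,-0.08,0.28]],
  [[-0.94,-0.11,-0.02],[-0.25,-0.08,0.28]],
  [[-0.94,-0.11,-0.02],[-0.25,-0.08,0.28]],
])

```text
t: 7.95
ee_pos: [515.2, -139.3, 286.2]
orientation: [2.231, 1.641, 0.37]
ft_force: [-0.8, -1.3, -0.6]
width: 17.9
```

```bash
python3 - <<'E'
from h import *
import pickle
p,Rm,o=pose(); print(p,o["qpos"],o["ft_force"]);im=ctrl.get_image("wrist"); wristcam(im,p,Rm)
pickle.dump(im,open("w4.pkl","wb")); save(im,"wrist4.png",scale=1.5)
for n in ["reader","access_hole","tray_front_end"]:
    print(n,[(np.round(d["location"],1),round(d["p"],2)) for d in ctrl.pinpoint("wrist",n)])
E
```

```text
[ 515.18 -139.32  286.19] [-0.29  0.04  2.05 -0.    0.61 -1.55] [-0.76 -1.32 -0.6 ]
reader [(array([ 608.5, -305.1,   -3.8]), 0.57)]
access_hole [(array([ 576.4, -301.3,   99.1]), 0.95), (array([ 521.8, -145. ,  279.1]), 0.69), (array([ 606.7, -304.1,   -4.7]), 0.54), (array([ 586.3, -301.2,   66.7]), 0.17)]
tray_front_end [(array([650. , 160.5,  -5.7]), 0.48)]
```

View pics/wrist4.png

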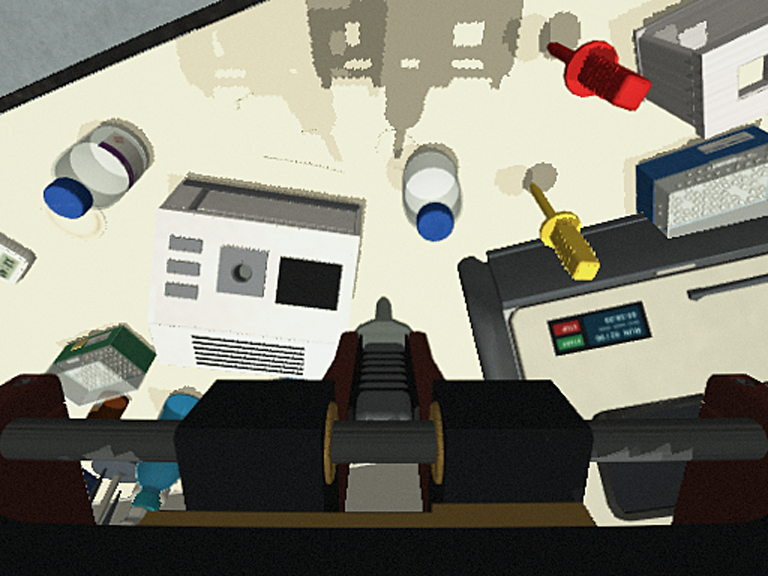

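```bash
cat > rd.py <<'E'
from h import *
import pickle
w4=pickle.load(open("w4.pkl","rb"))
def rmodel():
    t=np.radians(35); u=np.array([np.cos(t),0,np.sin(t)]); H=np.array([-36.2,-12,95.6])
    L=[]
    blk=[H+a*22*u+b*22*np.array([0,1,0]) for a,b in((1,1),(1,-1),(-1,-1),(-1,1),(1,1))]; L.append(blk)
    th=np.linspace(0,2*np.pi,40); L.append([H+8*np.cos(s)*u+8*np.sin(s)*np.array([0,1.,0]) for s in th])
    L.append([(-75,-95,66),(-75,95,66),(15,95,129),(15,-95,129),(-75,-95,66)])
    L.append([(15,95,129),(75,95,129),(75,-95,129),(15,-95,129)])
    L.append([(-75,-95,0),(-75,-95,66)]);L.append([(-75,95,66),(-75,95,0),(-75,-95,0)])
    return [np.array(l,float) for l in L]
def draw(im,ps,bx,s):
    p=crop(im,bx,s)
    for l in rmodel():
        q=((proj(im,l@Rz(ps[2]).T+[ps[0],ps[1],0])-bx[:2]+.5)*s-.5).round().astype(int)
        cv2.polylines(p,[q[:,None]],False,(255,0,255),1,cv2.LINE_AA)
    return p
if __name__=="__main__":
    bx=(95,110,255,260)
    sh("rd4.png",crop(w4,bx,5)); sh("rd4o.png",draw(w4,(608,-303,-.44),bx,5))
E
python3 rd.py
```

```text
(no output)
```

View pics/rd4.png

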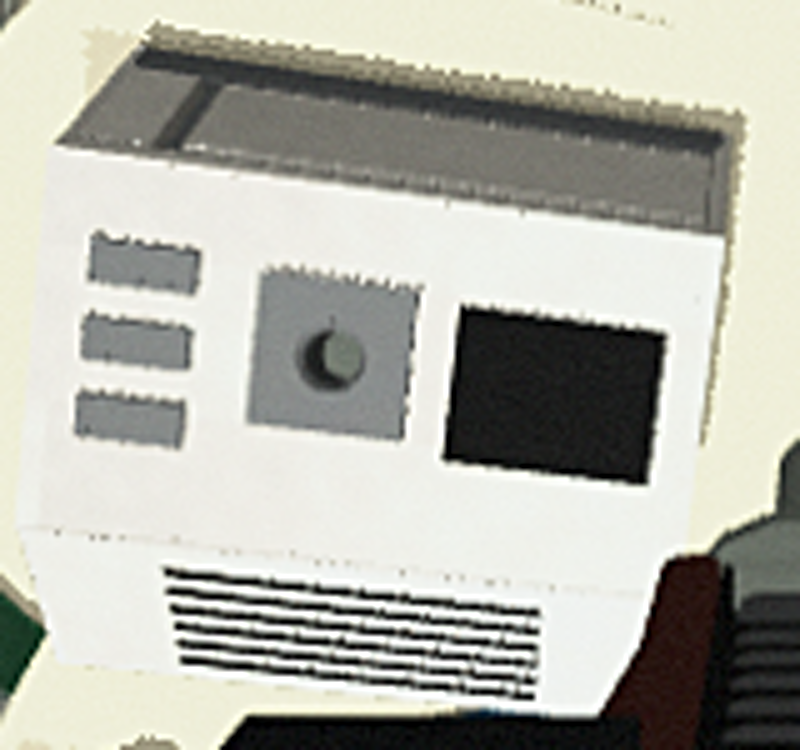

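View pics/rd4o.png

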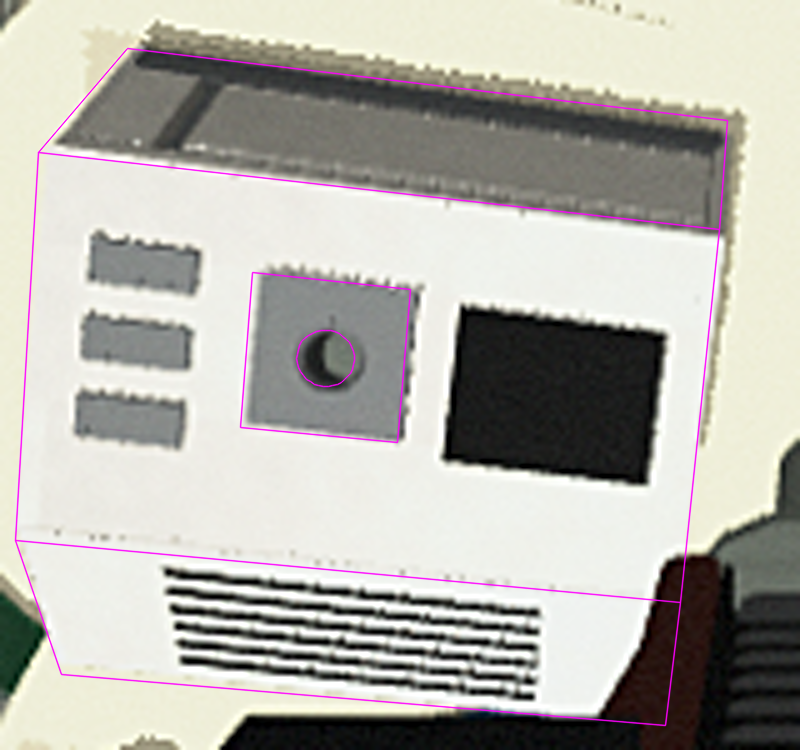

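```bash
cat >> rd.py <<'E'
def fit():
    from scipy.optimize import least_squares
    M=rmodel(); H=np.array([-36.2,-12,95.6]); b=M[0]
    P=np.array([b[2],b[3],b[0],b[1],H,(-75,-95,66),(-75,95,66),(15,-95,129),(15,95,129),(75,-95,129)])
    obs=(np.array([[263,268],[420,287],[407,440],[247,422],[331,360],[57,145],[723,236],[22,530],[692,597],[58,662]])+.5)/5-.5+[95,110]
    for nz in (0,1):
        f=lambda v:(proj(w4,P@Rz(v[2]).T+[v[0],v[1],v[3] if nz else 0])-obs).ravel()
        r=least_squares(f,[608,-303,-.44,0],loss='soft_l1'); v=r.x; print(v,np.abs(r.fun).max(),"hole",Rz(v[2])@H+[v[0],v[1],v[3]*nz])
        print(r.fun.reshape(-1,2).round(1).tolist())
    return v
E
python3 -c "
import rd; v=rd.fit()"
```

```text
[ 607.82 -300.62   -0.46    0.  ] 1.581712315670785 hole [ 570.06 -295.27   95.6 ]
[[-0.0, -0.1], [0.3, 0.1], [-0.2, 0.2], [0.3, 0.1], [0.8, -1.0], [-1.5, -0.4], [1.6, -0.6], [-0.6, 0.5], [-1.3, 1.4], [0.4, 1.1]]
[ 610.17 -303.43   -0.46   -4.08] 2.4156333511894275 hole [ 572.42 -297.99   91.52]
[[0.1, 0.1], [0.0, 0.3], [-0.6, -0.1], [0.4, -0.1], [0.7, -1.0], [-0.8, 0.0], [0.5, -0.2], [0.0, -0.1], [-2.4, 0.8], [0.8, 0.2]]
```

```bash
cat > ins.py <<'E'
from h import *
import sys
yaw=float(sys.argv[1]); H=np.array([float(v) for v in sys.argv[2:5]]); tip=np.array([float(v) for v in sys.argv[5:8]])
Rm=tool(yaw,np.radians(35)); d=Rm[:,2]
p,R0,o=pose(); print("at",p,o["qpos"],o["ft_force"])
for h in [float(v) for v in sys.argv[8:]]:
    T=H-d*h-Rm@tip; print(h,T,*rel(T,Rm))
E
python3 ins.py -.455 572 -297 94 0 2 97 90 45
```

```text
at [ 515.07 -139.31  286.27] [-0.29  0.04  2.06 -0.    0.61 -1.55] [-0.7  -1.05 -1.42]
90.0 [ 474.18 -249.14  246.03] [-0.78 -0.15  0.22] [-0.17 -0.08  0.12]
45.0 [ 497.37 -260.49  209.17] [-0.81 -0.1   0.52] [-0.17 -0.08  0.12]
```

move_arm([
  [[-0.4,-0.08,0.05],[-0.17,-0.08,0.12]],
  [[-0.79,-0.13,0.3],[-0.17,-0.08,0.12]],
  [[-0.81,-0.1,0.52],[-0.17,-0.08,0.12]],
  [[-0.81,-0.1,0.52],[-0.17,-0.08,0.12]],
  [[-0.81,-0.1,0.52],[-0.17,-0.08,0.12]],
])

```text
t: 8.78
ee_pos: [497.4, -261.0, 209.2]
orientation: [2.19, 1.373, 0.431]
ft_force: [-0.1, -0.3, -1.0]
width: 18.1
```

```bash
python3 - <<'E'
from h import *
import pickle
p,Rm,o=pose(); print(p,o["qpos"],o["qvel"],o["ft_force"]);im=ctrl.get_image("wrist"); wristcam(im,p,Rm)
pickle.dump(im,open("w5.pkl","wb")); save(im,"wrist5.png",scale=1.5)
for n in ["access_hole","pin_tip"]:
    print(n,[(np.round(d["location"],1),np.round(Rm.T@(d["location"]-p),1),round(d["p"],2)) for d in ctrl.pinpoint("wrist",n)])
E
```

```text
[ 497.36 -260.97  209.18] [-0.53  0.18  2.19  0.26  0.15 -1.89] [ 0.01 -0.02  0.    0.01 -0.   -0.01] [-0.08 -0.27 -1.  ]
access_hole [(array([ 573.6, -303.2,   99.7]), array([ -4.2,   7.9, 139.7]), 0.86)]
pin_tip [(array([ 550.1, -288.7,  132.6]), array([-1.6,  4.4, 96.9]), 0.96), (array([ 453.8, -394.4,   -1.9]), array([-138.2, -106.5,  183.9]), 0.66), (array([616.3,  -5.9,  -1.7]), array([ 282.2, -124.7,  168.7]), 0.47)]
```

View pics/wrist5.png

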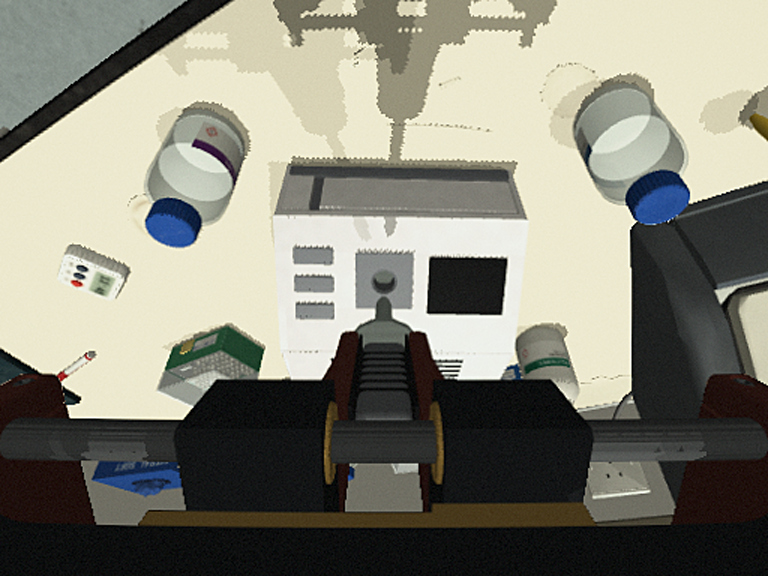

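```bash
python3 - <<'E'
from h import *
import pickle
w=pickle.load(open("w5.pkl","rb"))
sh("rd5.png",crop(w,(175,100,365,240),4.2)); sh("rd5z.png",crop(w,(230,160,282,220),10))
E
```

```text
(no output)
```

View pics/rd5.png

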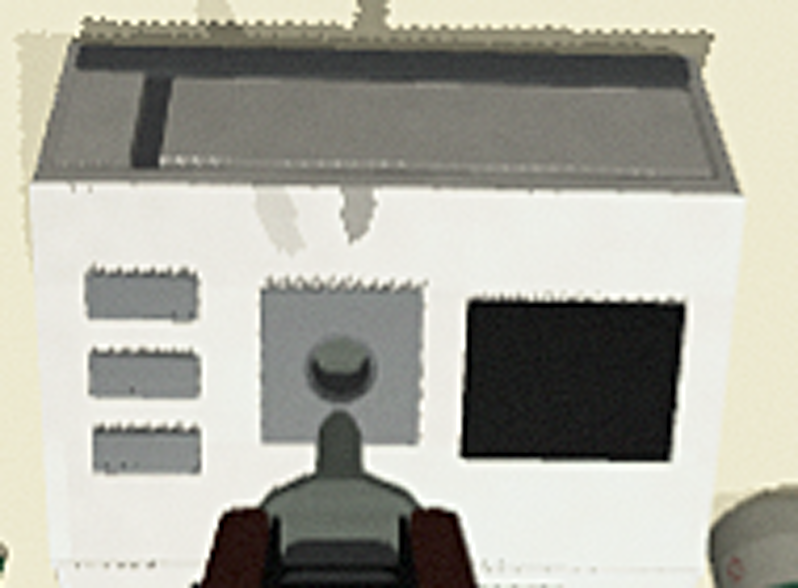

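View pics/rd5z.png

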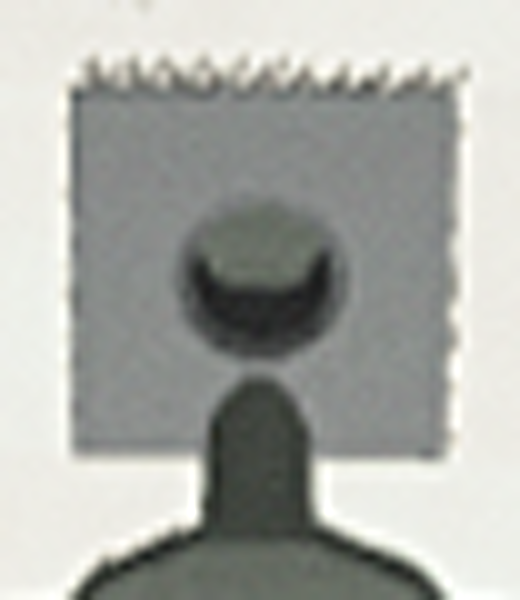

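```bash
python3 - <<'E'
from h import *
import pickle, rd
from scipy.optimize import least_squares
w=pickle.load(open("w5.pkl","rb"))
M=np.array(w["mount"]); K=np.array(w["camera_matrix"]);D=np.array(w["D"])
b=rd.rmodel()[0]; H=np.array([-36.2,-12,95.6])
P=np.array([b[2],b[3],b[0],b[1],H,(-75,-95,66),(-75,95,66),(-75,-95,0),(-75,95,0),(15,-95,129)],float)
z=(np.array([[75,90],[455,90],[447,457],[75,457],[262,278]])+.5)/10-.5+[230,160]
s=(np.array([[33,182],[742,193],[75,40],[698,53],[58,560]])+.5)/4.2-.5+[175,100]
obs=np.r_[z,s]
ok,rv,tv=cv2.solvePnP(P,obs,K,D)
q=cv2.projectPoints(P,rv,tv,K,D)[0][:,0]; print((q-obs).round(2).tolist())
Rc=cv2.Rodrigues(rv)[0]; tv=tv[:,0]
hc=Rc@H+tv; toT=lambda c:M[:3,:3]@c+M[:3,3]
din=np.array([.574,0,-.819]); dt=M[:3,:3]@Rc@din
print("hole in tool",toT(hc),"bore dir in tool",dt, "reader y in tool",M[:3,:3]@Rc@[0,1,0])
p=np.array([497.36,-260.97,209.18]); Rm=tool(-.455,np.radians(35))
print("hole world",Rm@toT(hc)+p, np.degrees(np.arctan2((Rm@M[:3,:3]@Rc)[1,0],(Rm@M[:3,:3]@Rc)[0,0])), (Rm@M[:3,:3]@Rc)[:,2])
# constrained: rotation from world (upright), depth free
for tip in ([0,2,97],[0,2.5,97],[0,3,97],[-.5,2,97]):
    c=np.linalg.inv(M)@np.r_[tip,1]; 
    pts=[np.array(tip)+3*np.array([np.cos(a),np.sin(a),0]) for a in np.linspace(0,6.28,9)[:-1]]
    cc=[(np.linalg.inv(M)@np.r_[t,1])[:3] for t in [tip]+pts]
    q=cv2.projectPoints(np.array(cc),np.zeros(3),np.zeros(3),K,D)[0][:,0]; q=(q-[230,160]+.5)*10-.5
    print(tip,q[0].round(),q[1:].min(0).round(),q[1:].max(0).round())
E
```

```text
[[-0.21, -0.5], [0.29, 0.12], [-0.21, -0.01], [-0.05, -0.63], [0.04, -0.35], [0.31, 0.51], [0.28, 0.6], [-0.14, 0.35], [-0.04, -0.41], [-0.33, 0.29]]
hole in tool [ -0.32   1.72 146.67] bore dir in tool [ 0.01 -0.01  1.  ] reader y in tool [ 1.    0.01 -0.01]
hole world [ 574.05 -298.85   90.03] -26.447109213947947 [ 0.   -0.02  1.  ]
[0, 2, 97] [266. 397.] [236. 368.] [297. 426.]
[0, 2.5, 97] [266. 402.] [236. 373.] [297. 431.]
[0, 3, 97] [266. 407.] [236. 378.] [297. 436.]
[-0.5, 2, 97] [261. 397.] [231. 368.] [292. 426.]
```

move_arm([
  [[0.003,-0.007,0.1],[0,0,0]],
  [[0.003,-0.007,0.22],[0,0,0]],
  [[0.003,-0.007,0.32],[0,0,0]],
  [[0.003,-0.007,0.4],[0,0,0]],
  [[0.003,-0.007,0.4],[0,0,0]],
])

```text
t: 9.55
ee_pos: [528.1, -278.8, 168.8]
orientation: [2.207, 1.388, 0.432]
ft_force: [-0.8, 3.8, -2.7]
width: 18.2
```

```bash
python3 - <<'E'
from h import *
import pickle
p,Rm,o=pose(); print(p,o["qpos"],o["qvel"],Rm.T@o["ft_force"]);im=ctrl.get_image("wrist"); wristcam(im,p,Rm)
pickle.dump(im,open("w6.pkl","wb")); save(im,"wrist6.png",(150,90,390,270),3.3)
print(rel(p,tool(-.455,np.radians(35))))
E
```

```text
[ 528.08 -278.79  168.76] [-0.53  0.31  2.14  0.49  0.11 -2.13] [-0.   -0.01  0.01 -0.02 -0.01  0.02] [ 3.04 -3.52  0.93]
(array([0., 0., 0.]), array([-0.01, -0.01,  0.  ]))
```

View pics/wrist6.png

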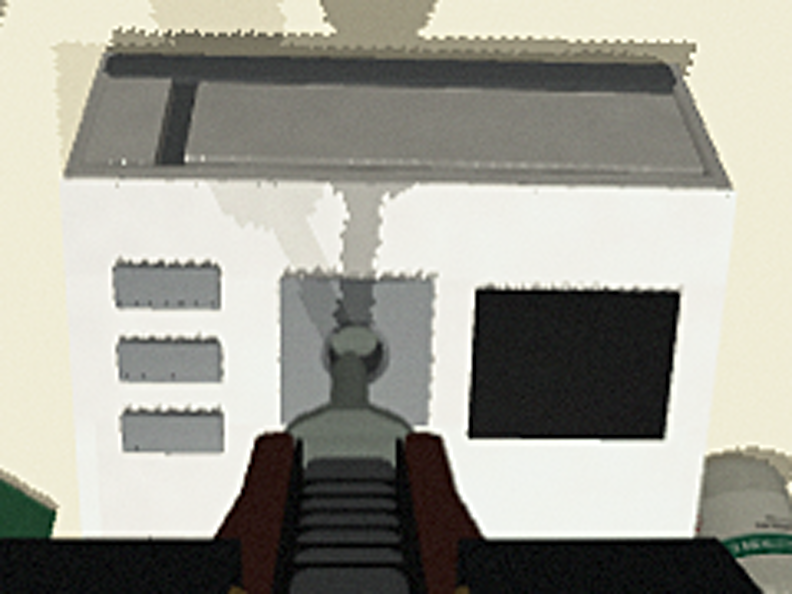

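```bash
python3 - <<'E'
from h import *
import pickle
w=pickle.load(open("w6.pkl","rb"))
sh("w6z.png",crop(w,(228,165,288,220),12))
E
```

```text
(no output)
```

View pics/w6z.png

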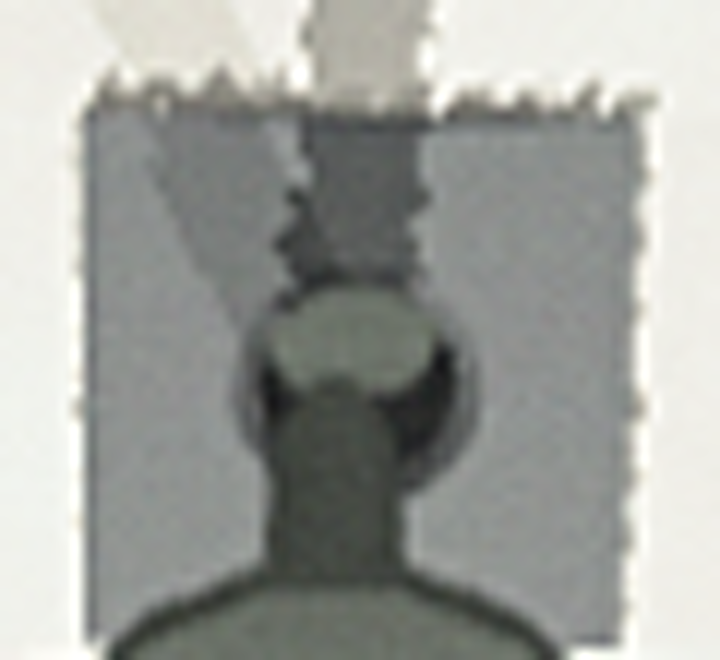

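```bash
python3 - <<'E'
from h import *
import pickle, rd
w=pickle.load(open("w6.pkl","rb"))
M=np.array(w["mount"]); K=np.array(w["camera_matrix"]);D=np.array(w["D"])
def px(tip):
    c=(np.linalg.inv(M)@np.r_[tip,1])[:3]; return cv2.projectPoints(c[None],np.zeros(3),np.zeros(3),K,D)[0][0,0]
for t in ([-.8,2.7,97],[-.8,2.7-3,97],[-.8,5.7,97],[-.8,-.3,97]):
    print(t,(px(t)-[228,165]+.5)*12-.5)
# pnp on w6
b=rd.rmodel()[0]; H=np.array([-36.2,-12,95.6])
P=np.array([b[2],b[3],b[0],b[1],(-75,-95,66),(-75,95,66),(-75,-95,0),(-75,95,0)],float)
z=(np.array([[88,112],[640,112],[622,642],[88,640]])+.5)/12-.5+[228,165]
s=(np.array([[65,178],[732,187],[106,60],[690,72]])+.5)/3.3-.5+[150,90]
obs=np.r_[z,s]
ok,rv,tv=cv2.solvePnP(P,obs,K,D)
q=cv2.projectPoints(P,rv,tv,K,D)[0][:,0]; print((q-obs).round(2).tolist())
Rc=cv2.Rodrigues(rv)[0]; tv=tv[:,0]
toT=lambda c:M[:3,:3]@c+M[:3,3]
print("hole in tool",toT(Rc@H+tv),"bore dir",M[:3,:3]@Rc@[.574,0,-.819],"yT",M[:3,:3]@Rc@[0,1,0])
p,Rm,o=pose(); print("hole world",Rm@toT(Rc@H+tv)+p, (Rm@M[:3,:3]@Rc)); print(o["t"])
E
```

```text
[-0.8, 2.7, 97] [334.43 424.6 ]
[-0.8, -0.2999999999999998, 97] [334.45 389.61]
[-0.8, 5.7, 97] [334.41 459.37]
[-0.8, -0.3, 97] [334.45 389.61]
[[-0.55, -0.52], [0.11, 0.24], [0.04, 0.86], [-0.49, 0.22], [0.01, 0.03], [1.54, 0.57], [1.74, -0.29], [-2.54, -1.3]]
hole in tool [ 0.96 -2.76 90.12] bore dir [0.01 0.06 1.  ] yT [ 1.    0.01 -0.01]
hole world [ 572.1  -298.5    92.71] [[ 0.9   0.44 -0.05]
 [-0.44  0.9  -0.  ]
 [ 0.04  0.02  1.  ]]
9.6
```

```bash
cat > ins2.py <<'E'
from h import *
import sys
# yaw tiltdeg Hx Hy Hz tipx tipy tipz  then pairs depth:upoff
a=[s for s in sys.argv[1:]]
yaw=float(a[0]); tilt=np.radians(float(a[1])); H=np.array([float(v) for v in a[2:5]]); tip=np.array([float(v) for v in a[5:8]])
B=tool(yaw,np.radians(35)); d=B[:,2]; u=B[:,1]; Rm=tool(yaw,tilt)
p,R0,o=pose(); print("at",p,o["qpos"],"F tool",R0.T@o["ft_force"], "tip depth/up/side now", *(np.array([d@(p+R0@tip-H),u@(p+R0@tip-H),B[:,0]@(p+R0@tip-H)])))
for s in a[8:]:
    h,uo=[float(v) for v in s.split(":")]
    T=H+d*h+u*uo-Rm@tip; print(s,T,*rel(T,Rm))
E
python3 ins2.py -.46 30 572.5 -298 93 -.8 2.2 97 10:-1 30:-1 38:-1.5
```

```text
at [ 527.97 -278.82  168.84] [-0.53  0.31  2.14  0.49  0.11 -2.13] F tool [ 3.46 -4.69  1.55] tip depth/up/side now 7.13451571847448 4.59367514619313 -2.271496918906726
10:-1 [ 532.09 -277.09  167.14] [0.02 0.01 0.02] [ 0.07 -0.01  0.01]
30:-1 [ 542.37 -282.18  150.76] [0.02 0.01 0.15] [ 0.07 -0.01  0.01]
38:-1.5 [ 546.12 -284.04  143.92] [0.02 0.01 0.21] [ 0.07 -0.01  0.01]
```

```bash
python3 - <<'E'
from h import *
B=tool(-.46,np.radians(35)); H=np.array([572.5,-298,93])
R5=tool(-.455,np.radians(35)); p=np.array([497.36,-260.97,209.18])+R5@[.45,-1.05,60]
print("asked TCP",p); print(B.T@(p+R5@[-.8,2.2,97]-H))
Rn=R5@R.from_rotvec(np.radians(60)*np.array([.07,-.01,.01])).as_matrix()
for s in ([0,0,0],[.02,.02,0],[.02,.03,0]):
    print(s,B.T@(p+R5@(np.array(s)*150)+Rn@[-.8,2.2,97]-H))
    p0,R0,_=pose(); Rq=R0@R.from_rotvec(np.radians(60)*np.array([.07,-.01,.01])).as_matrix()
    print("  meas",B.T@(p0+R0@(np.array(s)*150)+Rq@[-.8,2.2,97]-H))
E
```

```text
asked TCP [ 527.7  -275.31  159.43]
[-0.07 -0.83 13.78]
[0, 0, 0] [-1.1  -7.95 13.67]
  meas [-3.33 -2.52  6.93]
[0.02, 0.02, 0] [ 1.91 -4.96 13.66]
  meas [-0.31  0.46  6.94]
[0.02, 0.03, 0] [ 1.92 -3.46 13.66]
  meas [-0.3   1.96  6.96]
```

move_arm([
  [[0.01,0.03,0],[0.04,0,0]],
  [[0.01,0.03,0],[0.07,-0.01,0.01]],
  [[0.01,0.03,0],[0.07,-0.01,0.01]],
  [[0.01,0.03,0],[0.07,-0.01,0.01]],
  [[0.01,0.03,0],[0.07,-0.01,0.01]],
])

```text
t: 10.22
ee_pos: [532.6, -280.6, 171.9]
orientation: [2.27, 1.404, 0.379]
ft_force: [-1.0, 2.0, -1.0]
width: 17.6
```

```bash
python3 ins2.py -.46 30 572.5 -298 93 -.8 2.2 97 10:-1 20:-1 30:-1 38:-1.5; python3 - <<'E'
from h import *
import pickle
p,Rm,o=pose(); im=ctrl.get_image("wrist"); wristcam(im,p,Rm)
pickle.dump(im,open("w7.pkl","wb")); save(im,"w7z.png",(220,150,290,220),10)
E
```

```text
at [ 532.63 -280.61  171.93] [-0.52  0.31  2.08  0.13  0.22 -1.75] F tool [ 1.32 -2.07 -0.05] tip depth/up/side now 7.259060592199882 3.6386893649167735 -3.0119224214255045
10:-1 [ 532.09 -277.09  167.14] [ 0.02 -0.03  0.02] [ 0.  0. -0.]
20:-1 [ 537.23 -279.63  158.95] [ 0.02 -0.02  0.09] [ 0.  0. -0.]
30:-1 [ 542.37 -282.18  150.76] [ 0.02 -0.02  0.15] [ 0.  0. -0.]
38:-1.5 [ 546.12 -284.04  143.92] [ 0.02 -0.02  0.21] [ 0.  0. -0.]
```

View pics/w7z.png

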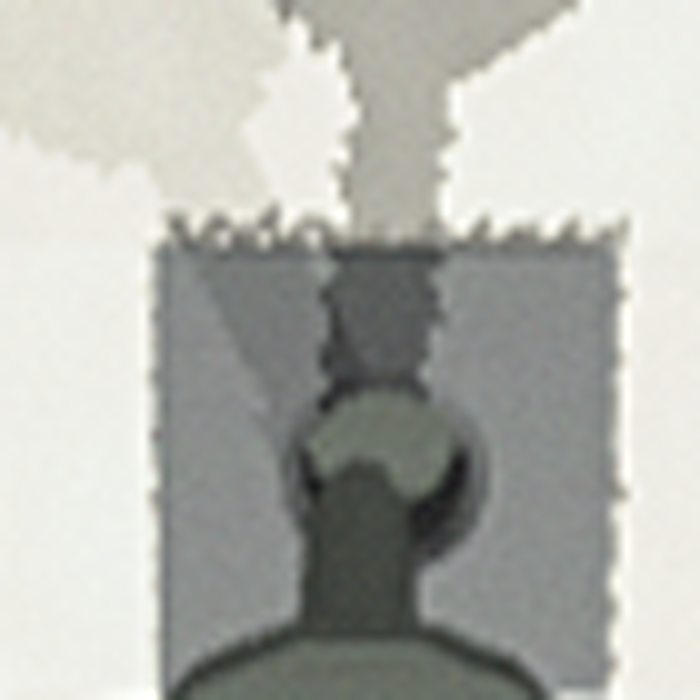

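move_arm([
  [[0.02,-0.025,0.01],[0,0,0]],
  [[0.02,-0.025,0.03],[0,0,0]],
  [[0.02,-0.022,0.08],[0,0,0]],
  [[0.02,-0.02,0.12],[0,0,0]],
  [[0.02,-0.02,0.12],[0,0,0]],
])

```text
t: 10.9
ee_pos: [539.8, -280.9, 153.8]
orientation: [2.272, 1.405, 0.377]
ft_force: [0.3, -0.5, -0.7]
width: 17.8
```

```bash
python3 ins2.py -.46 30 572.5 -298 93 -.8 2.2 97 32:-1 38:-1.5; python3 - <<'E'
from h import *
import pickle
p,Rm,o=pose(); im=ctrl.get_image("wrist"); wristcam(im,p,Rm)
pickle.dump(im,open("w8.pkl","wb")); save(im,"w8z.png",(210,140,300,210),8)
E
```

```text
at [ 539.76 -280.89  153.82] [-0.51  0.36  2.08  0.13  0.19 -1.75] F tool [-0.29  0.07  0.91] tip depth/up/side now 25.821130969626598 -1.5928088576139126 -0.11409780458621864
32:-1 [ 543.4  -282.69  149.12] [0.   0.01 0.04] [ 0.  0. -0.]
38:-1.5 [ 546.12 -284.04  143.92] [0.   0.01 0.08] [ 0.  0. -0.]
```

View pics/w8z.png

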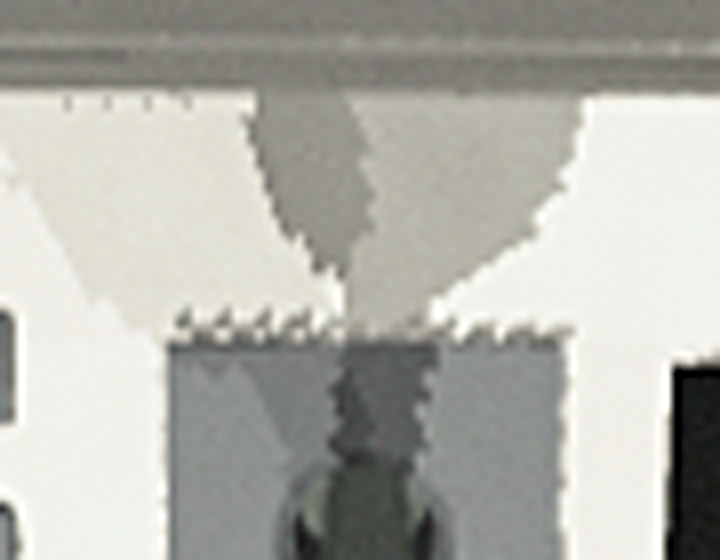

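move_arm([
  [[0,0.002,0.015],[0,0,0]],
  [[0,0.003,0.03],[0,0,0]],
  [[0,0.004,0.045],[0,0,0]],
  [[0,0.005,0.06],[0,0,0]],
  [[0,0.005,0.06],[0,0,0]],
])

```text
t: 11.58
ee_pos: [544.4, -283.1, 147.1]
orientation: [2.271, 1.405, 0.378]
ft_force: [-0.8, 0.2, 0.9]
width: 17.5
```

```bash
python3 ins2.py -.46 30 572.5 -298 93 -.8 2.2 97 38:-1.5; python3 - <<'E'
from h import *
im=ctrl.get_image("wrist"); save(im,"w9.png",(110,0,400,220),2.7)
E
```

```text
at [ 544.36 -283.15  147.09] [-0.51  0.37  2.07  0.14  0.18 -1.75] F tool [-0.12 -0.21 -1.21] tip depth/up/side now 34.280375856119186 -1.173590790227595 -0.09060575086027114
38:-1.5 [ 546.12 -284.04  143.92] [-0.    0.    0.02] [ 0.  0. -0.]
```

View pics/w9.png

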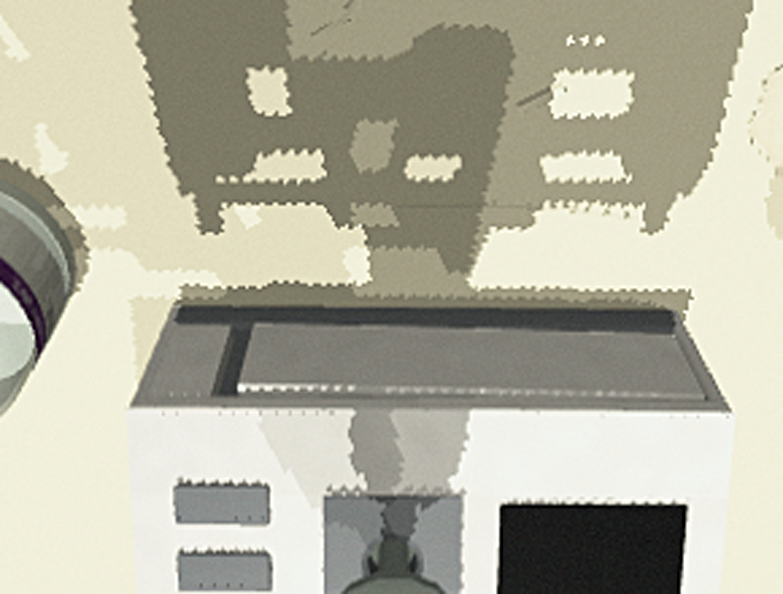

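move_arm([
  [[0,0,0.006],[0,0,0]],
  [[0,0,0.012],[0,0,0]],
  [[0,0,0.018],[0,0,0]],
  [[0,0,0.024],[0,0,0]],
  [[0,0,0.024],[0,0,0]],
])

```text
t: 12.25
ee_pos: [545.8, -283.9, 143.9]
orientation: [2.271, 1.405, 0.378]
ft_force: [-2.7, 1.8, 3.6]
width: 18.0
```

```bash
python3 ins2.py -.46 30 572.5 -298 93 -.8 2.2 97 40:-1.5; python3 - <<'E'
from h import *
im=ctrl.get_image("wrist"); save(im,"w10.png",(110,0,400,220),2)
E
```

```text
at [ 545.81 -283.86  143.93] [-0.51  0.38  2.07  0.15  0.17 -1.76] F tool [ 0.37 -0.95 -4.74] tip depth/up/side now 37.79302766895376 -1.697483668006866 -0.08610781002737165
40:-1.5 [ 547.15 -284.55  142.28] [-0.    0.    0.01] [ 0.  0. -0.]
```

View pics/w10.png

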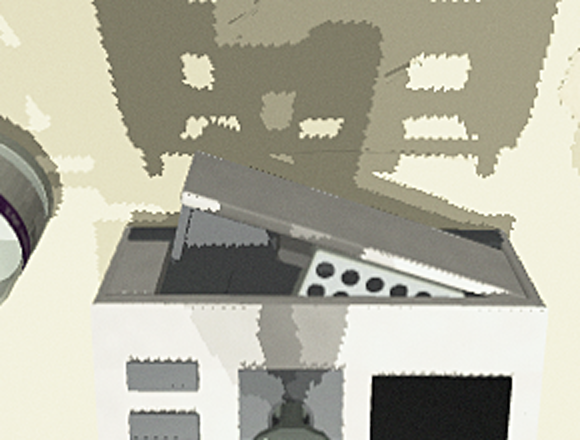

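move_arm([
  [[0,-0.009,-0.1],[0,0,0]],
  [[0,-0.017,-0.2],[0,0,0]],
  [[0,-0.026,-0.3],[0,0,0]],
  [[0,-0.035,-0.4],[0,0,0]],
  [[0,-0.044,-0.5],[0,0,0]],
])

```text
t: 12.92
ee_pos: [506.6, -264.3, 206.7]
orientation: [2.27, 1.405, 0.378]
ft_force: [0.4, -0.2, -0.2]
width: 18.1
```

```bash
python3 - <<'E'
from h import *
import pickle
p,Rm,o=pose(); print(p,o["qpos"],o["ft_force"]);im=ctrl.get_image("wrist"); wristcam(im,p,Rm)
pickle.dump(im,open("w11.pkl","wb")); save(im,"w11.png",scale=1.5)
for n in ["tray_push","tray_front_end","pin_tip"]:
    print(n,[(np.round(d["location"],1),np.round(Rm.T@(d["location"]-p),1),round(d["p"],2)) for d in ctrl.pinpoint("wrist",n)])
ctrl.get_image("side")
for n in ["tray_push","tray_front_end"]:
    print(n,[(np.round(d["location"],1),round(d["p"],2)) for d in ctrl.pinpoint("side",n)])
E
```

```text
[ 506.63 -264.34  206.73] [-0.52  0.21  2.12  0.09  0.29 -1.71] [ 0.43 -0.19 -0.24]
tray_push [(array([ 484.4, -265. ,   45.6]), array([-10.6, -97.8, 129.6]), 0.64)]
tray_front_end [(array([ 465.5, -278.5,   53.8]), array([ -31.1, -103.1,  117. ]), 0.62)]
pin_tip [(array([ 551.2, -287.6,  126.8]), array([-0.9,  3.4, 94.4]), 0.87), (array([618.6,  -0.2,  -1.6]), array([ 286.3, -119.8,  171.4]), 0.57)]
tray_push [(array([ 486.6, -264.3,   47.9]), 0.68)]
tray_front_end [(array([ 466.8, -277.2,   54. ]), 0.94), (array([ 488.5, -266. ,   49.9]), 0.19)]
```

View pics/w11.png

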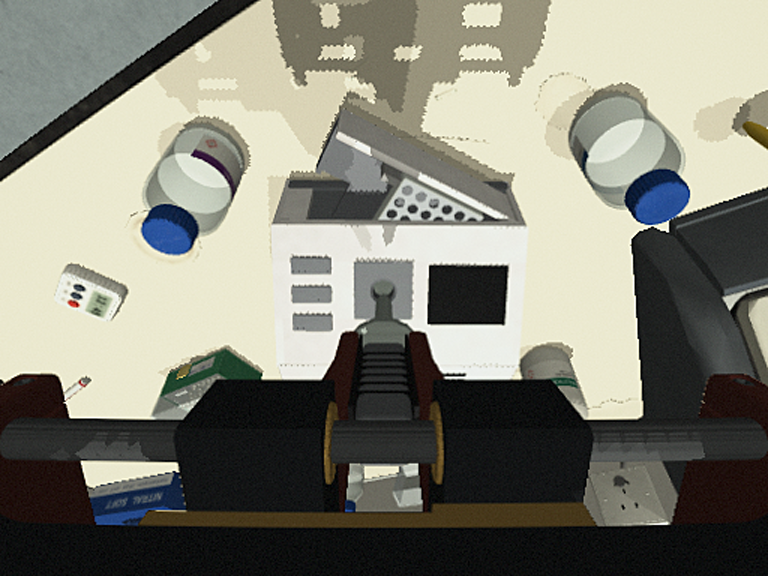

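```bash
cat > tr.py <<'E'
from h import *
import sys
# psi tip(3) then  theta:off:s:ztip ...
a=sys.argv[1:]
psi=float(a[0]); tip=np.array([float(v) for v in a[1:4]])
piv=np.array([587.1,-199.2]); yaw=-.46
Rm=tool(psi,0); p,R0,o=pose(); t=(p+R0@tip); print("at",p,o["qpos"],"F",o["ft_force"],"tip",t)
for s in a[4:]:
    th,off,S,z=[float(v) for v in s.split(":")]
    al=-np.pi/2+yaw-th; e=np.array([np.cos(al),np.sin(al)]); m=np.array([np.sin(al),-np.cos(al)])
    T=np.r_[piv+S*e+off*m,z]-Rm@tip
    print(s,T,*rel(T,Rm))
E
python3 tr.py -.1 -.8 2.4 97 .534:-15:122:113 .534:-15:122:33
```

```text
at [ 507.17 -264.6   205.16] [-0.52  0.21  2.12  0.1   0.29 -1.71] F [ 0.09 -0.46 -0.79] tip [ 552.12 -287.88  122.39]
.534:-15:122:113 [ 490.71 -277.27  210.  ] [-0.12 -0.04 -0.06] [ 0.49  0.09 -0.34]
.534:-15:122:33 [ 490.71 -277.27  130.  ] [-0.12 -0.3   0.4 ] [ 0.49  0.09 -0.34]
```

move_arm([
  [[-0.12,-0.04,-0.06],[0.49,0.09,-0.34]],
  [[-0.12,-0.04,-0.06],[0.49,0.09,-0.34]],
  [[-0.12,-0.04,-0.06],[0.49,0.09,-0.34]],
  [[-0.12,-0.04,-0.06],[0.49,0.09,-0.34]],
  [[-0.12,-0.04,-0.06],[0.49,0.09,-0.34]],
])

```text
t: 13.9
ee_pos: [491.3, -276.6, 209.4]
orientation: [2.324, 2.106, 0.004]
ft_force: [-0.4, 0.1, -1.2]
width: 17.9
```

```bash
python3 tr.py -.1 -.8 2.4 97 .534:-15:122:113 .534:-15:122:33; python3 - <<'E'
from h import *
import pickle
p,Rm,o=pose(); im=ctrl.get_image("wrist"); wristcam(im,p,Rm)
pickle.dump(im,open("w12.pkl","wb")); 
q=im["pixels"].copy(); im["pixels"]=q
tip=p+Rm@[-.8,2.4,97]
for X,c in ((tip,(255,0,0)),((tip[0],tip[1],33),(255,0,255)),((tip[0],tip[1],57),(0,0,255)),((484.5,-265.5,45),(0,160,0))):
    cv2.circle(q,tuple(proj(im,[X])[0].round().astype(int)),2,c,-1)
save(im,"w12.png",scale=1.5)
E
```

```text
at [ 491.29 -276.61  209.44] [-0.53  0.35  1.78  0.    1.01 -2.01] F [-0.43  0.12 -1.21] tip [ 494.09 -277.86  112.45]
.534:-15:122:113 [ 490.71 -277.27  210.  ] [-0. -0. -0.] [0.01 0.   0.  ]
.534:-15:122:33 [ 490.71 -277.27  130.  ] [-0.   -0.01  0.53] [0.01 0.   0.  ]
```

View pics/w12.png

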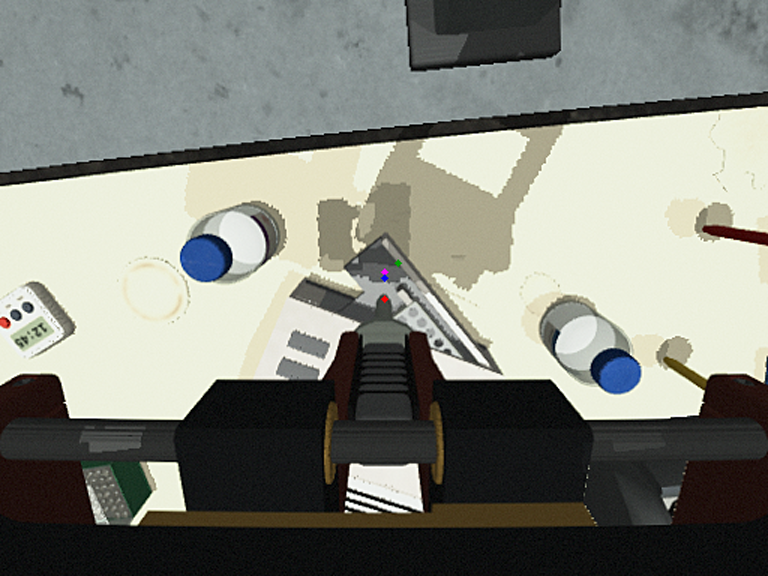

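```bash
python3 - <<'E'
from h import *
p=cv2.imread("pics/w12.png")[340//2*1:,:,:]
import pickle
w=pickle.load(open("w12.pkl","rb"))
q=cv2.imread("pics/w12.png"); c=q[220:380,280:520]; 
cv2.imwrite("pics/w12z.png",np.hstack([cv2.resize(crop(w,(187,147,347,253),2.25)[:,:,::-1],(390,260)),cv2.resize(c,(390,260),interpolation=cv2.INTER_CUBIC)]))
sh("w12y.png",crop(w,(220,150,310,215),8))
E
```

```text
(no output)
```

View pics/w12y.png

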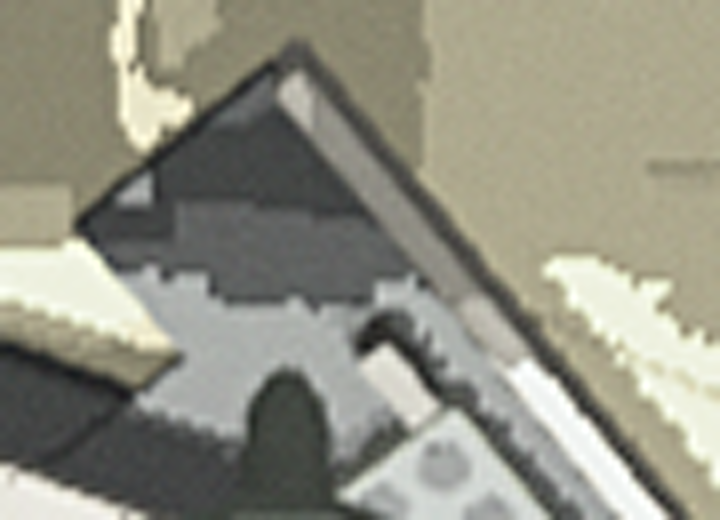

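move_arm([
  [[-0.002,-0.005,0.13],[0.01,0,0]],
  [[-0.002,-0.005,0.26],[0.01,0,0]],
  [[-0.002,-0.005,0.39],[0.01,0,0]],
  [[-0.002,-0.005,0.515],[0.01,0,0]],
  [[-0.002,-0.005,0.515],[0.01,0,0]],
])

```text
t: 14.58
ee_pos: [488.1, -275.8, 130.8]
orientation: [-2.324, -2.104, 0.01]
ft_force: [-0.0, -0.6, -0.6]
width: 18.1
```

```bash
python3 tr.py -.1 -.8 2.4 97 .534:-3:122:34 .6:-3:122:34 .7:-3:122:34 .8:-3:122:34 .9:-3:122:34; python3 - <<'E'
from h import *
im=ctrl.get_image("wrist"); save(im,"w13.png",(190,100,330,230),5)
E
```

```text
at [ 488.11 -275.78  130.83] [-0.53  0.46  1.83 -0.01  0.86 -2.  ] F [-0.02 -0.59 -0.58] tip [ 489.57 -276.75   33.82]
.534:-3:122:34 [ 484.17 -267.21  131.  ] [ 0.05 -0.03 -0.  ] [-0.01  0.    0.  ]
.6:-3:122:34 [ 479.83 -260.42  131.  ] [ 0.1  -0.07 -0.  ] [-0.01  0.    0.  ]
.7:-3:122:34 [ 474.14 -249.63  131.  ] [ 0.16 -0.11 -0.  ] [-0.01  0.    0.  ]
.8:-3:122:34 [ 469.55 -238.33  131.  ] [ 0.24 -0.15  0.  ] [-0.01  0.    0.  ]
.9:-3:122:34 [ 466.12 -226.63  131.  ] [ 0.31 -0.18  0.  ] [-0.01  0.    0.  ]
```

View pics/w13.png

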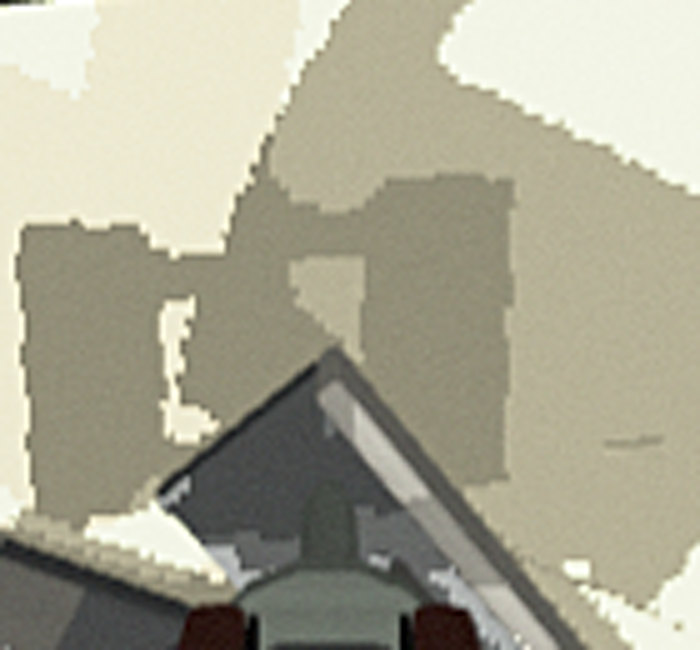

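move_arm([
  [[0.05,-0.03,0],[0,0,0]],
  [[0.1,-0.065,0],[0,0,0]],
  [[0.13,-0.09,0],[0,0,0]],
  [[0.165,-0.11,0],[0,0,0]],
  [[0.2,-0.13,0],[0,0,0]],
])

```text
t: 15.25
ee_pos: [473.7, -244.8, 133.4]
orientation: [-2.327, -2.108, 0.007]
ft_force: [0.3, 0.5, 0.0]
width: 18.2
```

```bash
python3 tr.py -.1 -.8 2.4 97 .75:-3:122:34 .85:-3:122:34 .95:-3:122:34 1.05:-3:122:34 1.15:-3:122:34 1.25:-3:122:34; python3 - <<'E'
from h import *
im=ctrl.get_image("wrist"); save(im,"w14.png",(150,60,350,240),4)
E
```

```text
at [ 473.65 -244.75  133.41] [-0.5   0.42  1.89 -0.01  0.83 -1.97] F [0.31 0.49 0.05] tip [ 475.52 -245.96   36.4 ]
.75:-3:122:34 [ 471.71 -244.04  131.  ] [ 0.   -0.01  0.02] [-0.  0.  0.]
.85:-3:122:34 [ 467.69 -232.52  131.  ] [ 0.08 -0.05  0.02] [-0.  0.  0.]
.95:-3:122:34 [ 464.85 -220.66  131.  ] [ 0.15 -0.07  0.02] [-0.  0.  0.]
1.05:-3:122:34 [ 463.2  -208.57  131.  ] [ 0.23 -0.09  0.02] [-0.  0.  0.]
1.15:-3:122:34 [ 462.77 -196.38  131.  ] [ 0.31 -0.1   0.02] [-0.  0.  0.]
1.25:-3:122:34 [ 463.56 -184.21  131.  ] [ 0.4  -0.11  0.02] [-0.  0.  0.]
```

View pics/w14.png

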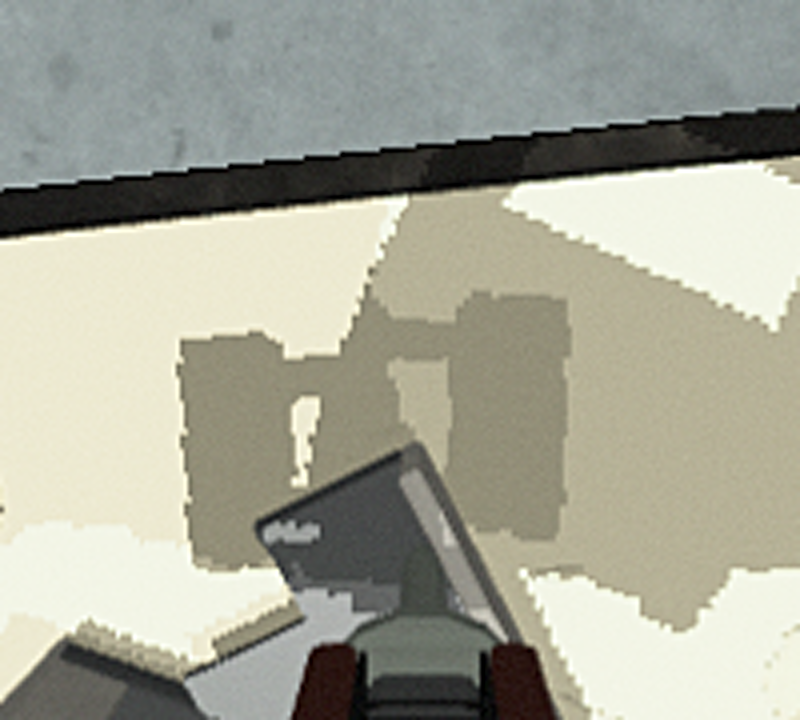

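move_arm([
  [[0.05,-0.035,0.01],[0,0,0]],
  [[0.11,-0.06,0.01],[0,0,0]],
  [[0.17,-0.08,0.015],[0,0,0]],
  [[0.23,-0.09,0.015],[0,0,0]],
  [[0.29,-0.1,0.015],[0,0,0]],
])

```text
t: 15.92
ee_pos: [462.9, -199.6, 130.9]
orientation: [-2.326, -2.108, 0.008]
ft_force: [0.2, -1.2, -0.8]
width: 17.9
```

```bash
python3 tr.py -.1 -.8 2.4 97 1.1:-3:122:34 1.2:-3:122:34 1.3:-3:122:34 1.4:-3:122:34 1.45:-3:122:34 1.48:-3:122:34; python3 - <<'E'
from h import *
im=ctrl.get_image("wrist"); save(im,"w15.png",(150,60,350,240),3)
E
```

```text
at [ 462.9  -199.63  130.86] [-0.43  0.39  1.96 -0.    0.8  -1.9 ] F [ 0.19 -1.2  -0.75] tip [ 464.71 -200.82   33.85]
1.1:-3:122:34 [ 462.83 -202.48  131.  ] [-0.02  0.   -0.  ] [-0.  0.  0.]
1.2:-3:122:34 [ 463.01 -190.28  131.  ] [ 0.06 -0.01 -0.  ] [-0.  0.  0.]
1.3:-3:122:34 [ 464.4  -178.17  131.  ] [ 0.14 -0.   -0.  ] [-0.  0.  0.]
1.4:-3:122:34 [ 467.   -166.25  131.  ] [ 0.22  0.01 -0.  ] [-0.  0.  0.]
1.45:-3:122:34 [ 468.75 -160.4   131.  ] [ 0.26  0.01 -0.  ] [-0.  0.  0.]
1.48:-3:122:34 [ 469.93 -156.94  131.  ] [ 0.29  0.02 -0.  ] [-0.  0.  0.]
```

View pics/w15.png

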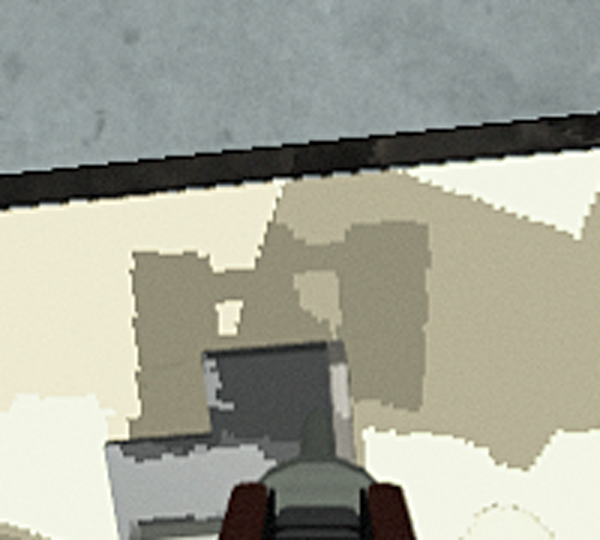

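move_arm([
  [[0.05,-0.01,0],[0,0,0]],
  [[0.1,-0.01,0],[0,0,0]],
  [[0.15,0,0],[0,0,0]],
  [[0.19,0.005,0],[0,0,0]],
  [[0.23,0.01,0],[0,0,0]],
])

```text
t: 16.6
ee_pos: [468.0, -165.7, 130.8]
orientation: [-2.326, -2.108, 0.008]
ft_force: [-0.0, -0.6, -1.3]
width: 17.6
```

move_arm([
  [[0.01,0.001,0],[0,0,0]],
  [[0.02,0.003,0],[0,0,0]],
  [[0.03,0.005,0],[0,0,0]],
  [[0.04,0.007,0],[0,0,0]],
  [[0.05,0.01,0],[0,0,0]],
])

```text
t: 17.23
ee_pos: [470.2, -158.8, 130.9]
orientation: [-2.327, -2.108, 0.008]
ft_force: [0.1, -3.8, -0.3]
width: 17.6
```

```bash
python3 tr.py -.1 -.8 2.4 97 1.4:-3:122:34  1.45:-3:122:34 1.48:-3:122:34 1.5:-3:122:34; python3 - <<'E'
from h import *
import pickle
p,Rm,o=pose(); im=ctrl.get_image("wrist"); wristcam(im,p,Rm)
for n in ["tray_push","tray_front_end"]:
    print(n,[(np.round(d["location"],1),round(d["p"],2)) for d in ctrl.pinpoint("wrist",n)])
save(im,"w16.png",(150,60,350,240),3)
E
```

```text
at [ 470.16 -158.83  130.85] [-0.35  0.38  1.97 -0.    0.8  -1.82] F [ 0.07 -3.77 -0.29] tip [ 471.98 -160.02   33.84]
1.4:-3:122:34 [ 467.   -166.25  131.  ] [-0.05 -0.02 -0.  ] [-0.  0.  0.]
1.45:-3:122:34 [ 468.75 -160.4   131.  ] [-0.01 -0.01 -0.  ] [-0.  0.  0.]
1.48:-3:122:34 [ 469.93 -156.94  131.  ] [ 0.01 -0.   -0.  ] [-0.  0.  0.]
1.5:-3:122:34 [ 470.78 -154.65  131.  ] [ 0.03  0.   -0.  ] [-0.  0.  0.]
tray_push [(array([ 471.2, -154.4,   48.1]), 0.91)]
tray_front_end [(array([ 448.9, -145.2,   55. ]), 0.92)]
```

View pics/w16.png

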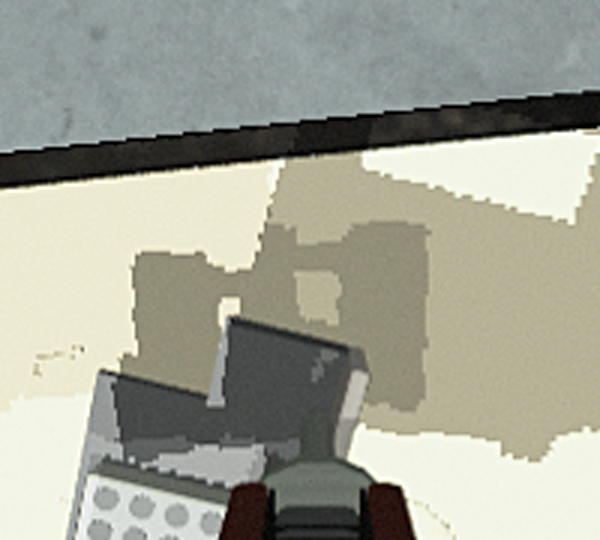

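move_arm([
  [[0.007,0.001,0],[0,0,0]],
  [[0.014,0.002,0],[0,0,0]],
  [[0.02,0.003,0],[0,0,0]],
  [[0.027,0.004,0],[0,0,0]],
  [[0.027,0.004,0],[0,0,0]],
])

```text
t: 18.0
ee_pos: [470.8, -157.1, 130.9]
orientation: [2.325, 2.111, -0.013]
ft_force: [-3.5, -15.4, -0.7]
width: 18.5
```

```bash
python3 tr.py -.1 -.8 2.4 97 1.45:-3:122:34; python3 - <<'E'
from h import *
import pickle
p,Rm,o=pose(); im=ctrl.get_image("wrist"); wristcam(im,p,Rm)
for n in ["tray_push","tray_front_end","pin_tip"]:
    print(n,[(np.round(d["location"],1),np.round(Rm.T@(d["location"]-p),1),round(d["p"],2)) for d in ctrl.pinpoint("wrist",n)])
save(im,"w17.png",(150,60,350,240),3)
E
```

```text
at [ 470.77 -157.14  130.93] [-0.34  0.38  1.97 -0.01  0.8  -1.81] F [ -3.5  -15.42  -0.72] tip [ 472.54 -158.73   33.92]
1.45:-3:122:34 [ 468.75 -160.4   131.  ] [-0.02 -0.01 -0.  ] [-0.    0.01  0.  ]
tray_push [(array([ 472.6, -152.5,   47.3]), array([ 5.3,  1.8, 83.6]), 0.72)]
tray_front_end [(array([ 452.6, -145.7,   54.6]), array([ 10.1, -18.8,  76.4]), 0.55)]
pin_tip [(array([491.9,  22.2,   2.4]), array([181.4,   4.4, 127.4]), 0.93), (array([ 473. , -159.2,   37.7]), array([-1.2,  2.9, 93.2]), 0.59)]
```

View pics/w17.png

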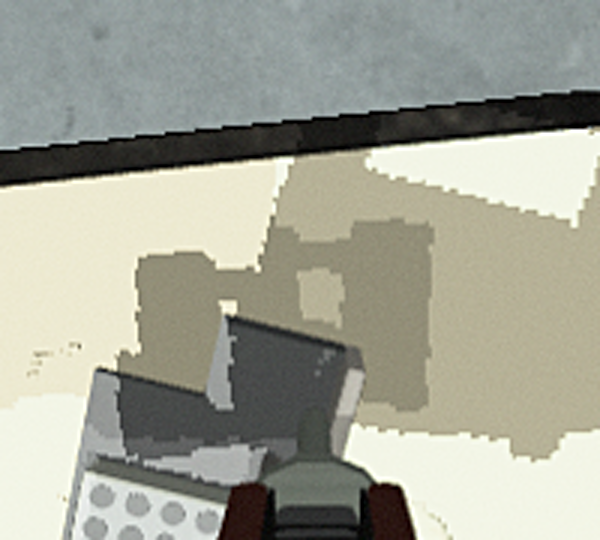

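move_arm([
  [[-0.04,0,0],[0,0,0]],
  [[-0.08,0,0],[0,0,0]],
  [[-0.08,0,-0.2],[0,0,0]],
  [[-0.08,0,-0.5],[0,0,0]],
  [[-0.08,0,-0.8],[0,0,0]],
])

```text
t: 18.82
ee_pos: [470.2, -166.2, 251.8]
orientation: [-2.325, -2.107, 0.007]
ft_force: [0.4, -0.2, -0.8]
width: 17.9
```

```bash
python3 - <<'E'
from h import *
import pickle
p,Rm,o=pose(); im=ctrl.get_image("wrist"); wristcam(im,p,Rm); print(p,o["ft_force"],o["width"])
pickle.dump(im,open("w18.pkl","wb"))
for n in ["tray_push","tray_front_end","pin_tip"]:
    print(n,[(np.round(d["location"],1),np.round(Rm.T@(d["location"]-p),1),round(d["p"],2)) for d in ctrl.pinpoint("wrist",n)])
save(im,"w18.png",None,1.5)
E
python3 t.py 490 -20 290 0.2 0
```

```text
[ 470.17 -166.17  251.83] [ 0.36 -0.2  -0.76] 17.855917259628605
tray_push [(array([ 470.6, -153.6,   45.8]), array([ 12.8,   0.4, 206. ]), 0.67)]
tray_front_end [(array([ 450.2, -145.9,   57.5]), array([ 18.4, -20.7, 194.4]), 0.96), (array([650.9, 161.3,  -0.9]), array([343.9, 149.1, 251.5]), 0.72)]
pin_tip [(array([ 470.9, -171. ,  155.9]), array([-4.6,  1.8, 95.9]), 0.85), (array([490.8,  19.3,   4. ]), array([186.9,   3.7, 247.6]), 0.83), (array([620.5,  -5.2,   0.6]), array([175.2, 135.2, 250.3]), 0.52)]
at [ 470.72 -166.42  251.26] [-0.36  0.2   1.87 -0.    1.07 -1.83]
[ 0.98  0.03 -0.26] [-0.    0.   -0.28]
```

View pics/w18.png

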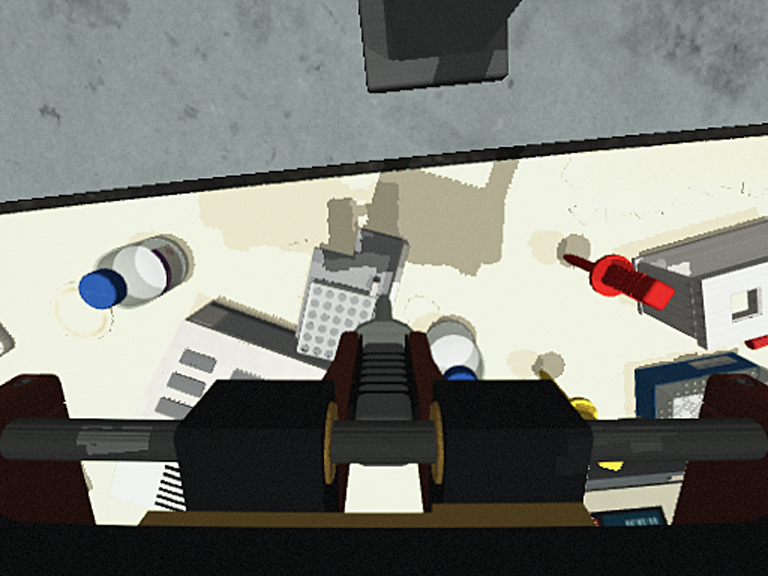

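move_arm([
  [[0.25,0.01,-0.2],[0,0,-0.1]],
  [[0.65,0.02,-0.26],[0,0,-0.28]],
  [[0.98,0.05,-0.26],[0,0,-0.28]],
  [[0.98,0.05,-0.26],[0,0,-0.28]],
  [[0.98,0.05,-0.26],[0,0,-0.28]],
])

```text
t: 19.65
ee_pos: [491.8, -20.9, 288.0]
orientation: [-1.991, -2.424, 0.01]
ft_force: [-0.1, -0.1, -1.0]
width: 17.9
```

```bash
python3 t.py 519 128 262 0.5 0
```

```text
at [491.77 -20.92 288.05] [-0.07  0.15  1.85 -0.    1.15 -1.83]
[0.94 0.37 0.17] [-0.01 -0.   -0.29]
```

move_arm([
  [[0.3,0.12,0],[0,0,-0.15]],
  [[0.65,0.26,0],[0,0,-0.29]],
  [[0.94,0.37,0.1],[-0.01,0,-0.29]],
  [[0.94,0.37,0.17],[-0.01,0,-0.29]],
  [[0.94,0.37,0.17],[-0.01,0,-0.29]],
])

```text
t: 20.27
ee_pos: [518.7, 126.6, 262.1]
orientation: [1.606, 2.699, 0.002]
ft_force: [0.9, 0.5, -0.2]
width: 18.3
```

```bash
python3 - <<'E'
from h import *
import pickle
p,Rm,o=pose(); im=ctrl.get_image("wrist"); wristcam(im,p,Rm); print(p,o["qvel"],o["ft_force"],o["width"])
pickle.dump(im,open("w19.pkl","wb"))
for n in ["pocket_b","pin_tip","stand"]:
    print(n,[(np.round(d["location"],1),np.round(Rm.T@(d["location"]-p),1),round(d["p"],2)) for d in ctrl.pinpoint("wrist",n)])
sh("w19.png",crop(im,(195,120,365,260),4.5))
E
python3 t.py 519.2 127.9 200 0.5 0
```

```text
[518.71 126.59 262.05] [-0.01 -0.02 -0.02  0.    0.01  0.  ] [ 0.85  0.54 -0.22] 18.327220231028225
pocket_b [(array([511.3, 208.7, 100.2]), array([ 75.7,  32.4, 161.9]), 0.97), (array([519.3, 128. , 100.2]), array([  0.9,   0.9, 161.9]), 0.71), (array([ 450.3, -147.5,   55.3]), array([-208.2, -191.2,  206.4]), 0.71)]
pin_tip [(array([521.2, 124.9, 167.6]), array([-2.7,  1.2, 94.5]), 0.9), (array([618. ,  -2.5,  -1.3]), array([-160.9,   25.2,  263.4]), 0.85), (array([493.3,  18.2,   3.6]), array([-83.1, -74.5, 258.3]), 0.65)]
stand [(array([516.7, 165.8,  -0.6]), array([ 35.4,  16.5, 262.7]), 0.92), (array([519.7, 126.2, 257.5]), array([-0.8,  0.7,  4.6]), 0.72)]
at [519.93 126.78 264.04] [ 0.22  0.24  1.79  0.    1.1  -1.85]
[ 0.01 -0.    0.43] [ 0.01  0.   -0.  ]
```

View pics/w19.png

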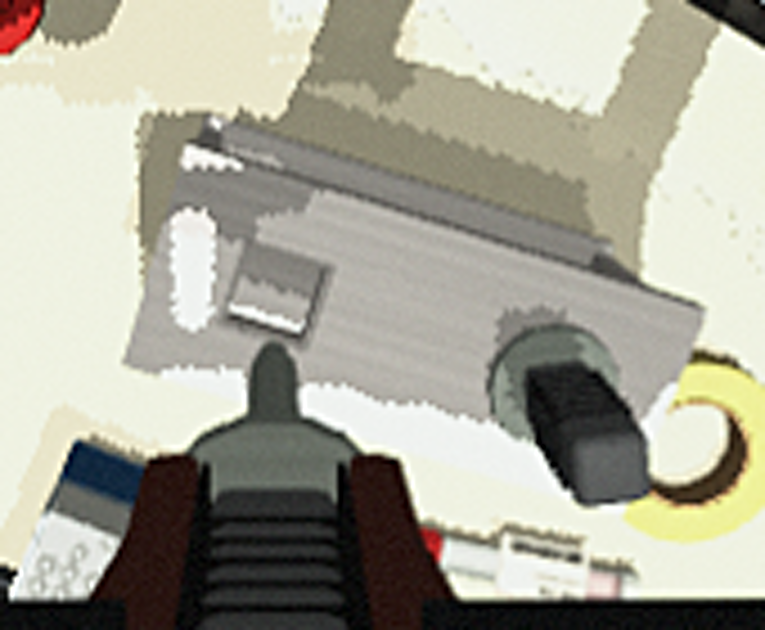

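```bash
python3 - <<'E'
from h import *
import pickle
im=pickle.load(open("w19.pkl","rb")); K=np.array(im["camera_matrix"]);D=np.array(im["D"])
def ray(px,z):
    n=cv2.undistortPoints(np.array([[px]],float),K,D)[0,0]
    Rc=np.array(im["R"]);c=-Rc.T@im["t"]; v=Rc.T@np.r_[n,1]; return c+v*(z-c[2])/v[2]
p=np.array([518.71,126.59,262.05])
f=lambda q:(np.array(q)+.5)/4.5-.5+[195,120]
C=np.array([ray(f(q),100) for q in ((253,240),(328,265),(308,338),(228,312))]); print(C,C.mean(0), np.linalg.norm(C-np.roll(C,1,0),axis=1))
t=np.array([ray(f(q),p[2]-97) for q in ((273,343),)]); print("tip far edge",t, tool(.5,0).T@(t[0]-p))
E
```

```text
[[511.63 115.58 100.  ]
 [508.01 136.59 100.  ]
 [528.46 141.75 100.  ]
 [532.43 119.03 100.  ]] [520.13 128.24 100.  ] [21.09 21.33 21.1  23.06]
tip far edge [[518.15 125.18 165.05]] [-0.97 -1.17 97.  ]
```

```bash
python3 t.py 518.3 128.1 210 0.5 0  518.3 128.1 125 0.5 0
```

```text
at [519.93 126.78 264.04] [ 0.22  0.24  1.79  0.    1.1  -1.85]
[ 0.01 -0.01  0.36] [ 0.01  0.   -0.  ]
[ 0.01 -0.01  0.93] [ 0.01  0.   -0.  ]
```

move_arm([
  [[0.011,-0.004,0.15],[0.005,0,0]],
  [[0.011,-0.004,0.3],[0.005,0,0]],
  [[0.011,-0.004,0.42],[0.005,0,0]],
  [[0.011,-0.004,0.52],[0.005,0,0]],
  [[0.011,-0.004,0.6],[0.005,0,0]],
])

```text
t: 21.1
ee_pos: [519.0, 129.0, 173.3]
orientation: [1.606, 2.7, -0.0]
ft_force: [-1.0, -0.1, 0.1]
width: 17.6
```

```bash
python3 t.py 518.3 128.1 113 0.5 0; python3 - <<'E'
from h import *
o=ctrl.get_obs(); print(o["ft_force"]);im=ctrl.get_image("wrist"); sh("w20.png",crop(im,(195,120,365,260),4.5))
im=ctrl.get_image("side"); sh("s20.png",crop(im,(180,120,270,215),6))
E
```

```text
at [518.96 129.03 173.25] [ 0.22  0.36  1.87 -0.    0.92 -1.85]
[-0.   -0.01  0.4 ] [ 0.  0. -0.]
[-1.03 -0.09  0.13]
```

View pics/w20.png

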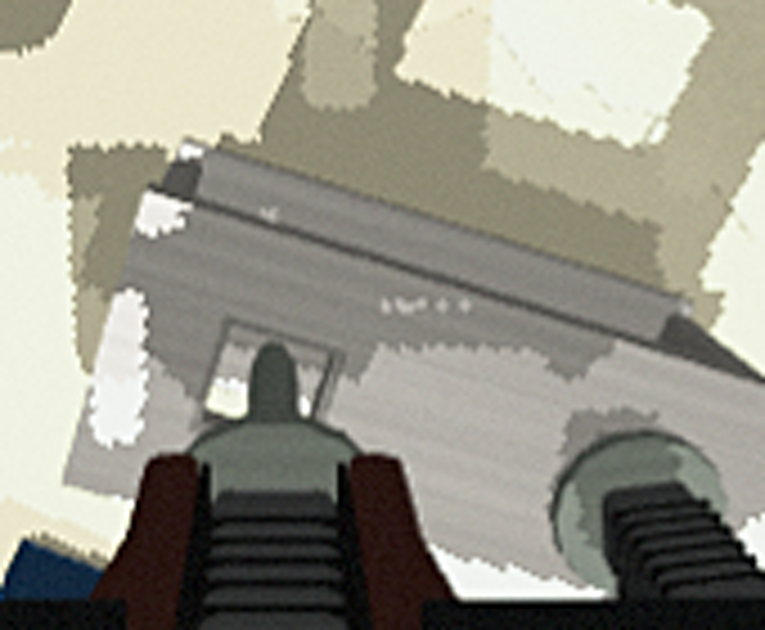

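View pics/s20.png

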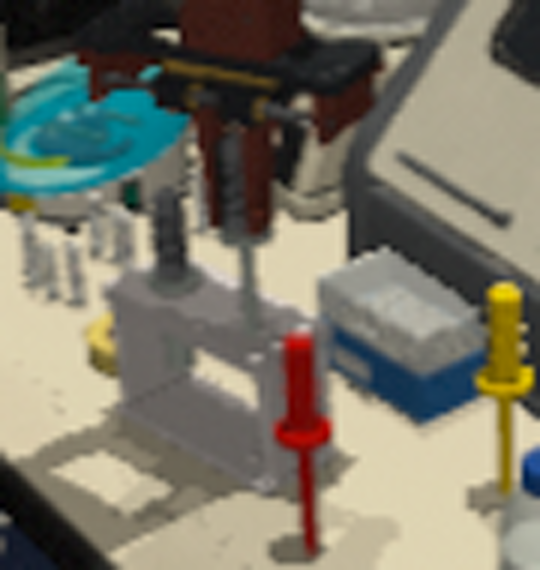

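move_arm([
  [[0,-0.005,0.1],[0,0,0]],
  [[0,-0.005,0.2],[0,0,0]],
  [[0,-0.005,0.3],[0,0,0]],
  [[0,-0.005,0.37],[0,0,0]],
  [[0,-0.005,0.395],[0,0,0]],
])

```text
t: 21.82
ee_pos: [517.7, 129.0, 113.4]
orientation: [-1.604, -2.7, 0.002]
ft_force: [0.4, 1.4, -0.5]
width: 17.6
```

```bash
python3 t.py 518.3 128.1 112 0.5 0; python3 - <<'E'
from h import *
o=ctrl.get_obs(); print(o["ft_force"],o["moment"]);im=ctrl.get_image("wrist"); sh("w21.png",crop(im,(195,120,365,260),4.5))
E
```

```text
at [517.68 128.95 113.37] [ 0.22  0.45  1.9  -0.    0.79 -1.85]
[-0.01  0.    0.01] [-0.  0. -0.]
[ 0.45  1.41 -0.54] [ 0.13 -0.1  -0.04]
```

View pics/w21.png

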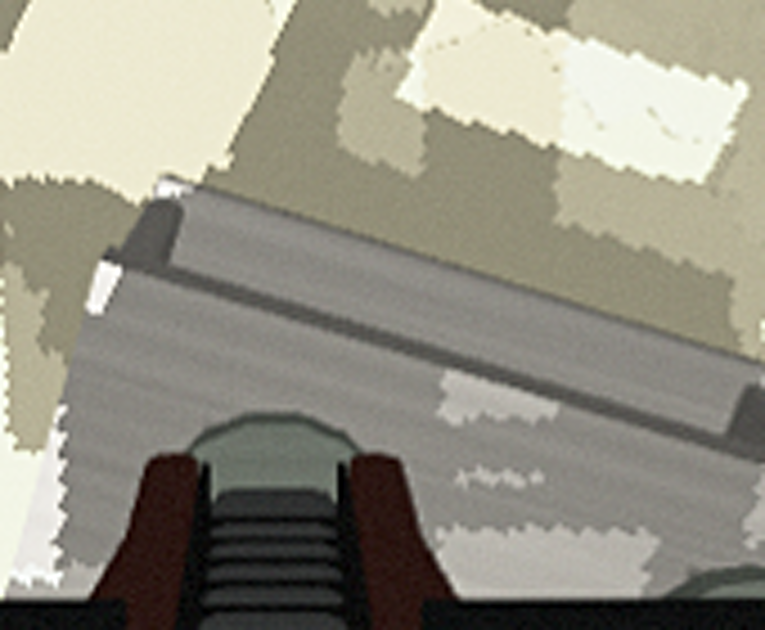

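move_arm([
  [[0,0,0.004],[0,0,0]],
  [[0,0,0.008],[0,0,0]],
  [[0,0,0.011],[0,0,0]],
  [[0,0,0.011],[0,0,0]],
  [[0,0,0.011],[0,0,0]],
])

```text
t: 22.5
ee_pos: [518.2, 129.1, 112.8]
orientation: [1.605, 2.7, -0.0]
ft_force: [0.3, 0.7, -1.0]
width: 17.9
```

move_arm([
  [[0,0,0.006],[0,0,0]],
  [[0,0,0.006],[0,0,0]],
  [[0,0,0.006],[0,0,0]],
  [[0,0,0.006],[0,0,0]],
  [[0,0,0.006],[0,0,0]],
])

```text
t: 23.12
ee_pos: [518.1, 129.1, 111.8]
orientation: [1.605, 2.7, -0.001]
ft_force: [-0.7, 0.1, -0.6]
width: 17.7
```

move_arm([
  [[0,0,0],[0,0,0]],
  [[0,0,0],[0,0,0]],
  [[0,0,0],[0,0,0]],
  [[0,0,0],[0,0,0]],
  [[0,0,0],[0,0,0]],
], gripper=0.5)

```text
t: 23.75
ee_pos: [518.1, 129.0, 111.8]
orientation: [1.605, 2.7, -0.0]
ft_force: [0.2, -0.7, -0.3]
width: 43.8
```

```bash
python3 - <<'E'
from h import *
o=ctrl.get_obs(); print(o["ft_force"],o["width"]);im=ctrl.get_image("wrist"); sh("w22.png",crop(im,(175,120,365,260),4))
E
```

```text
[ 0.16 -0.67 -0.29] 43.83413807114805
```

View pics/w22.png

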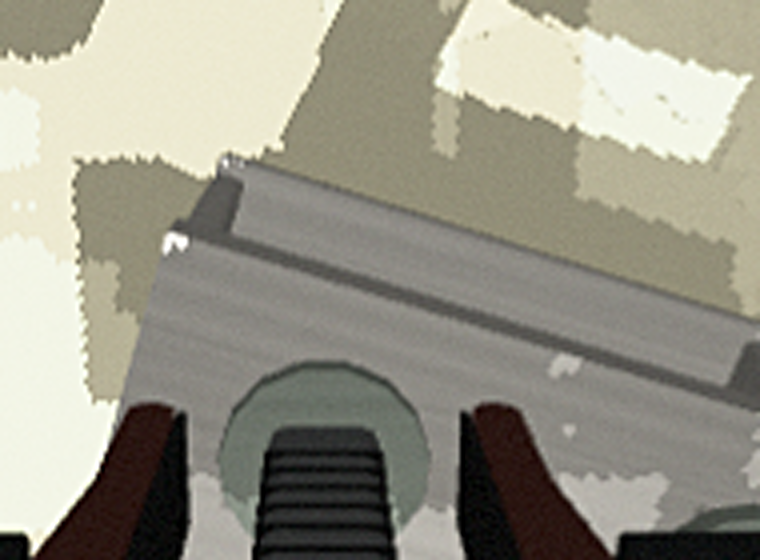

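Pin is released, upright, collar seated. Retreat straight up.

move_arm([
  [[0,0,-0.1],[0,0,0]],
  [[0,0,-0.3],[0,0,0]],
  [[0,0,-0.6],[0,0,0]],
  [[0,0,-0.9],[0,0,0]],
  [[0,0,-1],[0,0,0]],
])

```text
t: 24.42
ee_pos: [519.5, 129.5, 265.6]
orientation: [1.603, 2.697, 0.006]
ft_force: [0.4, -0.0, 0.9]
width: 43.6
```

move_arm([
  [[0,-0.2,0],[0,0,0]],
  [[0,-0.4,0],[0,0,0]],
  [[0,-0.6,0],[0,0,0]],
  [[0,-0.7,0],[0,0,0]],
  [[0,-0.7,0],[0,0,0]],
])

```text
t: 25.05
ee_pos: [425.5, 78.7, 261.9]
orientation: [1.605, 2.7, -0.0]
ft_force: [0.0, -0.1, 0.5]
width: 43.9
```

```bash
python3 - <<'E'
from h import *
o=ctrl.get_obs(); print(o["t"],o["ee_pos"],o["ft_force"])
a=ctrl.get_image("wrist"); save(a,"w23.png",None,1.5)
b=ctrl.get_image("side"); save(b,"s23.png",(170,120,370,300),4)
c=ctrl.get_image("scene"); save(c,"c23.png",(150,110,360,270),3.7)
for cam,n in (("scene","tray_front_end"),("side","tray_front_end"),("side","release_pin"),("scene","release_pin"),("side","bottle_small"),("side","bottle_left"),("scene","plug_drift")):
    print(cam,n,[(np.round(d["location"],1),round(d["p"],2)) for d in ctrl.pinpoint(cam,n)])
E
```

```text
25.05 [425.53  78.72 261.9 ] [ 0.04 -0.13  0.53]
scene tray_front_end [(array([ 451.9, -149.6,   57.2]), 0.8)]
side tray_front_end [(array([ 454.2, -144.4,   57.6]), 0.81)]
side release_pin [(array([618.6,  -4.3,  82.8]), 0.75), (array([492.4,  19.4,  86.6]), 0.71), (array([521.1, 133.7, 103. ]), 0.69)]
scene release_pin [(array([619.3,  -2.2,  86.9]), 0.78), (array([493. ,  16.4,  85.8]), 0.71), (array([528.2, 129.2, 101. ]), 0.54), (array([ 471.6, -156.7,   48.4]), 0.33)]
side bottle_small [(array([ 455.5, -398.5,   -4.4]), 0.59)]
side bottle_left [(array([ 574.6, -110. ,    1.3]), 0.74), (array([508.2, 203. ,  98.2]), 0.27)]
scene plug_drift [(array([508.5, 211.1,  93.6]), 0.49)]
```

View pics/w23.png

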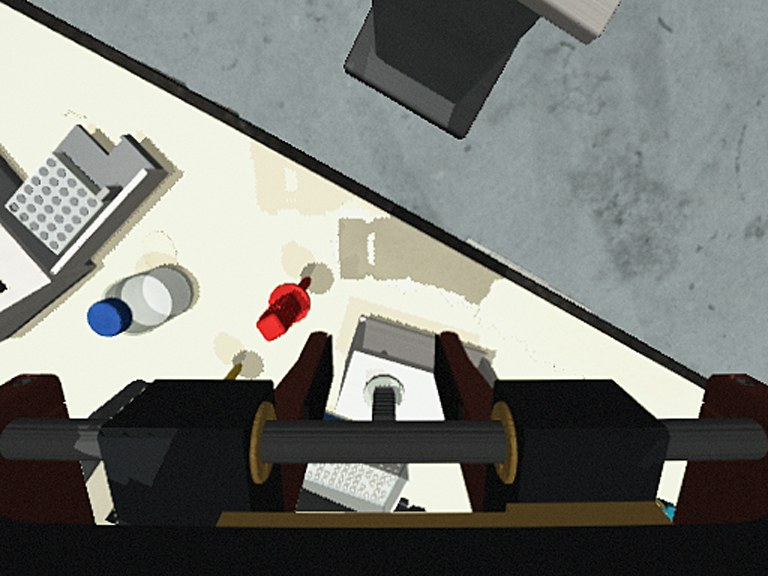

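View pics/s23.png

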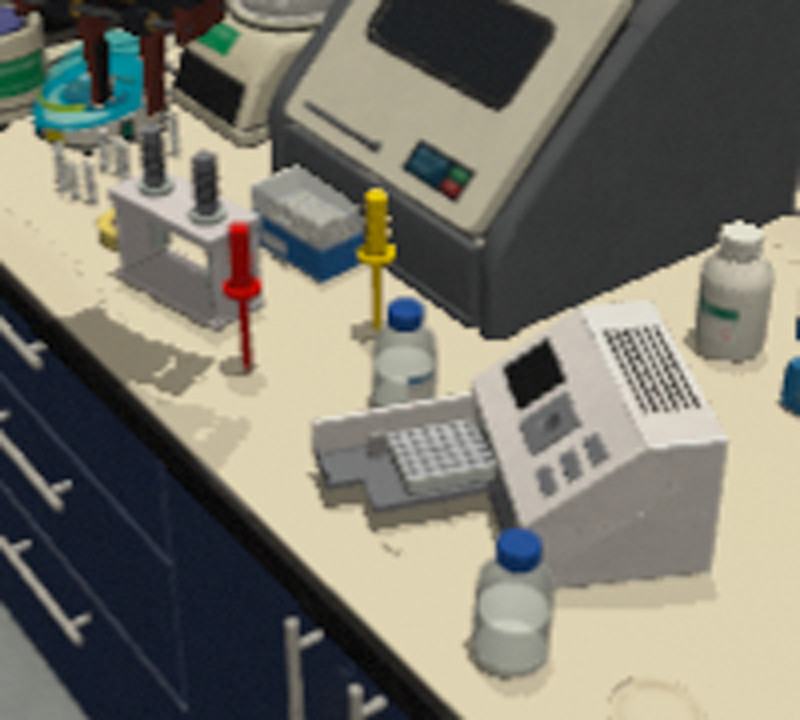

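View pics/c23.png

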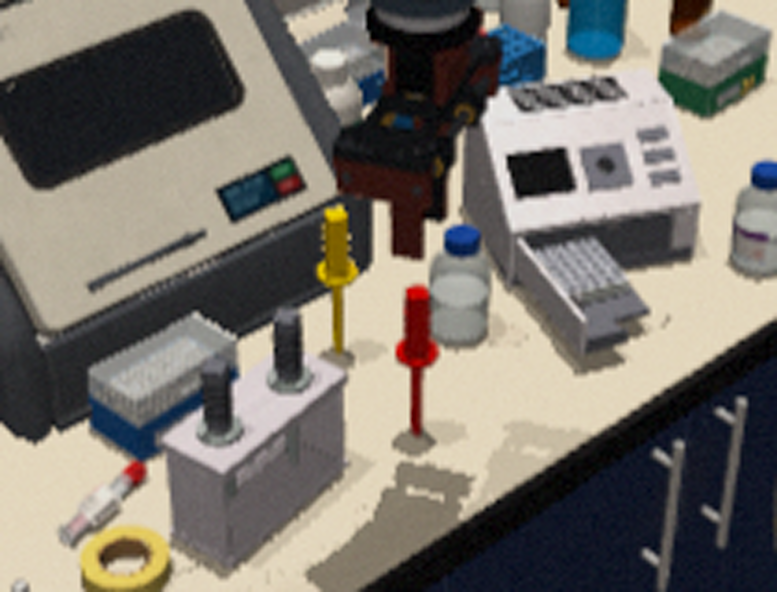

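```bash
python3 -c "
from workcell import ctrl
print(ctrl.get_obs()['t']); print(ctrl.close_job())"
```

```text
25.55
the job is handed in; nothing more can be done
None
```

The job is done and was handed in at about 25.6 s; the hand-in reports no verdict.

- **Picking the pin:** I took the thin, tapered pin from the stand's hole at about (522, 128). A wrist close-up showed its thin shank and the drift's thick one. The red and yellow look-alikes were left alone.
- **Releasing the catch:** With the pin exactly along the bore, joint 5 reached its lower limit about 7 mm into the hole, and the pin pressed lightly on the bore wall (about 5 N). I tilted the tool 5° steeper, within the bore's clearance. The catch let go at about 38 mm depth and 5 N, and the wrist picture showed the tray ajar at about 0.53 rad.
- **Opening the tray:** I pushed at its push point with the pin shank until the force rose to about 15 N at the stop.
- **Returning the pin:** I lowered it back into its own hole without contact force and released it there.

**Last checks**
- The side and scene pictures show the tray fully open. I measured about 1.48 rad against the 1.45 rad stop, which is within the measuring error.
- The pin hangs upright with its collar seated.
- The drift and both bottles measured where they were, and nothing else looks moved in the pictures.
- The arm was clear of everything.
- One disagreement: camera estimates of the access hole differed by several mm between views, so I went by the forces and close pictures there.

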